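# Mount and load the tube carrier of a rotating mixer

### The job

Set the tube carrier right down on the mixer's drive shaft, push the lock pin fully home through the shaft's cross hole above the hub and swing its loop over the shaft end so that it lies closed. Press every sample tube on the bench down into a clip of the carrier, one to a clip, until it is fully seated under the sprung jaws. Leave the spray bottle, the tip box and the beaker as they stand.

Things in the scene. Friction and masses are not known exactly. Their poses are not given: they have to be found in the camera images.
- rotator: rotating mixer, fixed, drive head turned up: cream housing 170 (x) by 200 (y) mm, 62 high, under a black drive plate 190 across (top 76 mm above the bench); from its centre a 20 mm square steel shaft rises to 140 mm above the bench (last 6 mm tapered), its sides along x and y. Origin on the bench under the shaft; z up. A 12 mm square cross hole goes right through the shaft along x, 119 mm up
- drive_top (a point): point on the shaft's axis in the drive plate's top face, axes as the mixer's; the carrier's origin comes to lie here
- shaft_hole (a point): middle of the cross hole, on the shaft's axis, axes as the mixer's (the hole runs along x and is open at both ends; either may be used). With the carrier seated it is 10 mm above the hub's top face; the shaft ends 21 mm above it
- carrier: loose aluminium tube carrier, 0.7 kg: plate 120 (x) by 256 (y) mm, 5 thick; hub block in its middle 52 (x) by 40 (y), 28 high above the plate; 23.5 mm square bore through both. Origin at the middle of its underside; z up. Fits the shaft with its x along the mixer's x, either way round. Carry it by the hub, pinched across the 52 mm (along x), where the plate is bare. Four clips stand on the plate
- clip1 (a point): axis of a seated tube at the middle of clip 1: at y = -108 mm of the carrier, 19.5 above its underside; axes as the carrier's, tube along x. A clip is two forks, each 12 mm wide, centred 30 mm either side of this point along x, 48 mm free between them for fingers. Each fork: a floor, a fixed prong 34 mm tall, flared at the top, on the hub side and a sprung jaw opposite.
- clip2 (a point): same for clip 2, at y = -56 mm. Every jaw is hinged at its foot; its nose, an 8 mm roller 25.5 mm above the plate, overhangs the tube. A tube pressed straight down drives the two rollers outward (about 10 N in all) and they spring back over it
- clip3 (a point): same for clip 3, at y = 56 mm. A tube whose axis is 23 mm or more above the clip point is clear of the jaws
- clip4 (a point): same for clip 4, at y = 108 mm; built as clip 1
- pin: loose steel lock pin, 0.15 kg: a block head 31 long, 20 wide, 16 high, from whose front face (13 mm ahead of the origin) a round shank 9 mm thick runs 38 mm along +x to a tapered tip. Home, the head's front face meets the shaft. Origin on the head's underside, z up, the shank's axis 8 mm above it; pinch the head across its 20 mm width at the origin. A wire loop is hinged at the back of the head
- pin_seat (a point): point on the shank's axis 23 mm ahead of the pin's origin: lies at the middle of the cross hole when the pin is home (up to 1.5 mm low in the hole); axes as the pin's
- pin_hinge (a point): the loop's hinge: on the pin's axis, 15 mm behind the origin; the hinge line is along the pin's y; axes as the pin's
- pin_loop (a joint): angle of the loop, rad: 0 open, folded straight back, as it starts; 1.57 straight up; 3.14 closed (forward along the shank and round the shaft, end bar beyond the tip). An over-centre spring holds it at either end (about 1 N at the tab) and tips over at 1.64. Wire 5 mm thick, 42 mm wide outside, 76 mm from hinge to the outside of the end bar
- pin_tab (a point): middle of the thumb tab on the loop's end bar, 88 mm from the hinge: 22 long, 16 wide (along the hinge line), 8 mm thick; pinch it across its width. Its axes turn with the loop
- tube1: sample tube, plastic, 30 g, 120 mm long, lying on the bench: round body 17 mm thick between a 20 mm round skirt (the 10 mm at the -x end) and a white hexagonal cap (20 mm across flats, the 14 mm at the +x end). Origin on its axis at mid-length, 10 mm above the bench; x along the axis. May lie either way round in a clip. May be absent
- tube2: sample tube, plastic, 30 g, 120 mm long, lying on the bench: round body 17 mm thick between a 20 mm round skirt (the 10 mm at the -x end) and a white hexagonal cap (20 mm across flats, the 14 mm at the +x end). Origin on its axis at mid-length, 10 mm above the bench; x along the axis. May lie either way round in a clip. Same as tube 1. May be absent
- tube3: sample tube, plastic, 30 g, 120 mm long, lying on the bench: round body 17 mm thick between a 20 mm round skirt (the 10 mm at the -x end) and a white hexagonal cap (20 mm across flats, the 14 mm at the +x end). Origin on its axis at mid-length, 10 mm above the bench; x along the axis. May lie either way round in a clip. Same as tube 1. May be absent
- tube4: sample tube, plastic, 30 g, 120 mm long, lying on the bench: round body 17 mm thick between a 20 mm round skirt (the 10 mm at the -x end) and a white hexagonal cap (20 mm across flats, the 14 mm at the +x end). Origin on its axis at mid-length, 10 mm above the bench; x along the axis. May lie either way round in a clip. Same as tube 1. May be absent
- spray_bottle: bystander: blue bottle, 68 mm across, 170 high; origin at its base
- tip_box: bystander: pipette tip box 87 by 122 by 62 mm; origin under its middle
- beaker: bystander: white plastic beaker, 70 mm across, 80 high; origin at its base
Mind the look-alikes: they are no part of the job. There is more than one size of the pin; the job needs the middle-sized.

How it is judged:
By the outcome, as a careful person would: the job done as asked, in the order asked, and still so for the second after the job is handed in, with the robot touching nothing.
Of tube1, tube2, tube3, tube4 only 3 to 4 are there at a start; the rules pass over those that are not, and their reading is None.
At some moment in a run one of tube1, tube2, tube3, tube4 may be knocked a few centimetres aside while the robot is not near it.
It also fails if it takes over 210 s, if anything falls off the work surface, if the arm or the gripper's body presses on something with over 40 N, if the wrist force passes 120 N, or if a joint passes its speed limit or range.

### The arm

A 7-joint arm with a two-finger parallel gripper is mounted at the origin on the work surface. World frame = base frame: x ahead of the robot, y to its left, z up, the work surface at z = 0. Lengths are in mm, angles in rad, forces in N, time in s.
With the tool pointing down it reaches from about 400 to 875 mm from the base axis. Payload 4.4 kg.
Tool frame: the origin (TCP) lies midway between the tips of the shut fingers; the grasp point (between the pads) lies 19 mm behind it; z points along the fingers, y is the direction in which the jaws open and shut (so a half turn about z gives the same grasp; the last joint's range is limited). The gripper opens to 85 mm and grips with 20 to 120 N. Pads are 22 mm wide; open, the fingers measure 114 mm over their backs; the gripper's body (76 mm by 85 mm) begins 54 mm behind the grasp point. The pads swing forward as they close: fully open they stand 13 mm farther back than shut.
Start: joints at [1.245, 0.628, 0.038, 1.517, -0.027, 0.996, -0.02], TCP at [167.004, -628.194, 231.313] pointing down, gripper open.
Joint ranges: [-3.06, 3.06], [-0.37, 2.12], [-1.25, 1.32], [0.18, 2.47], [-1.1, 4.24], [0.23, 1.98], [-2.94, 2.94]. Speed limits (rad/s): [2.57, 2.57, 3.14, 3.14, 3.14, 3.14, 3.14].

### API

Orientations are given as [roll, pitch, yaw] about the fixed x, y, z axes, in that order (R = Rz(yaw) Ry(pitch) Rx(roll)).
In Python, from cell import * gives the robot as it stands. The module is installed in compiled form; this text tells all that it offers.
- The arm moves only by the tool move_arm, never from a script. Its argument "series" is a list of rows, each a list of 2 entries, a list of its own where there are three numbers: the shift along the tool's x, y, z in m, then the turn about the tool's z in rad. In form: [[[x, y, z], yaw], ...]. A call has 1 to 5 rows; each row is the pose to reach, as a shift and turn from the pose measured when the call began, along the tool's axes at that moment; what a row does not reach only later rows make up. A row lasts 1/8 s, in which the tool goes at most 62.5 mm and 10.7 degrees, less where a joint would pass 70% of its speed; a pose out of reach is approached as far as the arm can. A call with a gripper value outside its range is refused whole. "claw" is the opening, from 0 (shut) to 1 (fully open), set as the call begins (left out, the last holds). The fingers move at their own pace and stop on an object; the grip force is fixed at half the most. Time passes only in rows, so rows that repeat a pose let the fingers close. It gives the time, the measured TCP pose, the force and the opening at its end, in the units of the state.
- read_state(): the state, without advancing time (a new reading comes with each control period).
- get_image(name): name is "scene" or "side" or "wrist"; returns the picture (420x560x3 uint8, blue, green, red); there is no depth.
- camera_model(name): a dict with "fov_y" (degrees; the focal length in pixels is half the picture's height over the tangent of half this angle, whatever the lens; pixels are square), "cx", "cy" (the principal point, pixels), "k1" (the pictures are not rectified: a ray, as slopes to the right and down, at radius r is drawn at 1 + k1 r^2 times it, then the intrinsics apply), "pose" (4x4, takes a point from camera to world coordinates); the wrist camera has in their place "tool_from_camera" (4x4, takes a point from camera to tool coordinates, whose origin is the TCP and whose axes are the flange's). Camera axes: x right, y down, z forward; pixel columns grow to the right and rows downward; lengths in mm; the calibration is good to about 2 mm. A picture is of the moment at which its call begins: read the wrist's pose just before it. camera_model takes no time and is no camera call.
- finish_job(): hands the job in, once; it reports no verdict.
The state is a dict: "clock": time; "qpos": joint angles; "qd": joint speeds; "tau": joint torques, N m; "eef_pos": TCP position; "tool_rot": TCP orientation; "force": force on the tool from outside, world axes, zero at the start; "torque": the same for the moment, N m; "width": finger opening in mm.
Only numpy, scipy, OpenCV 4.12 (cv2) and the standard library are available. Lean on these libraries where they do the work, as an engineer would, in place of code of your own. Each camera call takes 0.05 s, during which the arm holds its last target. There are 200 camera calls.

## Working session

There is one attempt and no reset: what is moved stays moved. The work goes in short steps, Python scripts to look and compute and a tool call to move; the robot and the scene stay as the last step left them, time stands still between calls to the robot, and variables do not carry over. Pictures are saved under pics/ and viewed, about 12 in all and at most 16, crops included, and the job is handed in when it is done.

Besides the shell and the picture viewer there is one more tool, called after "Request:" in YAML: its name, and indented under it one key for each argument. move_arm: Moves the arm, as the interface text tells. Its arguments: {"type":"object","properties":{"series":{"type":"array"},"claw":{"type":"number"}},"required":["series"]}

```bash
mkdir -p pics; cat > h.py <<'E'
from cell import *
import numpy as np, cv2
from scipy.spatial.transform import Rotation as R
def T(s=None):
    s=s or read_state(); M=np.eye(4); M[:3,:3]=R.from_euler('xyz',s['tool_rot']).as_matrix(); M[:3,3]=s['eef_pos']; return M
def cam(n,Tt=None):
    m=camera_model(n); f=210/np.tan(np.radians(m['fov_y'])/2)
    P=np.array(m['pose']) if 'pose' in m else (T() if Tt is None else Tt)@np.array(m['tool_from_camera'])
    return m,f,P
def proj(n,p,Tt=None):
    m,f,P=cam(n,Tt); q=np.linalg.inv(P)@np.append(p,1); a=q[:2]/q[2]; a=a*(1+m['k1']*(a@a)); return a*f+[m['cx'],m['cy']]
def ray(n,uv,Tt=None):
    m,f,P=cam(n,Tt); d=(np.array(uv,float)-[m['cx'],m['cy']])/f; a=d.copy()
    for _ in range(30): a=d/(1+m['k1']*(a@a))
    return P[:3,3],P[:3,:3]@np.append(a,1)
def onz(n,uv,z,Tt=None):
    o,d=ray(n,uv,Tt); return o+d*(z-o[2])/d[2]
def snap(n,name,crop=None,sc=1):
    Tt=T(); im=get_image(n); cv2.imwrite('pics/%s_raw.png'%name,im); np.save('pics/%s_T.npy'%name,Tt)
    if crop: x0,y0,x1,y1=crop; im=im[y0:y1,x0:x1]
    cv2.imwrite('pics/%s.png'%name,cv2.resize(im,None,fx=sc,fy=sc,interpolation=cv2.INTER_CUBIC)); return im
def shift(target,s=None):
    "world target TCP -> tool-axes shift in m"
    M=T(s); return np.round(M[:3,:3].T@(np.array(target)-M[:3,3])/1000,4)
E
python3 - <<'E'
from h import *
snap('scene','a');snap('side','b');snap('wrist','w0')
for n in('scene','side','wrist'):print({k:np.round(v,3).tolist() for k,v in camera_model(n).items()})
print(read_state())
a=cv2.imread('pics/a.png');b=cv2.imread('pics/b.png')
cv2.imwrite('pics/a2.png',cv2.resize(a,(800,600),interpolation=cv2.INTER_CUBIC))
cv2.imwrite('pics/b2.png',cv2.resize(b,(800,600),interpolation=cv2.INTER_CUBIC))
E
```

```text
{'fov_y': 53.186, 'cx': 278.414, 'cy': 213.942, 'k1': 0.034, 'pose': [[0.874, 0.399, -0.275, 878.04], [0.485, -0.734, 0.475, -503.41], [-0.012, -0.549, -0.836, 1083.756], [0.0, 0.0, 0.0, 1.0]]}
{'fov_y': 45.858, 'cx': 284.098, 'cy': 206.997, 'k1': -0.084, 'pose': [[-0.97, -0.12, 0.211, 268.669], [-0.241, 0.562, -0.791, 1067.032], [-0.024, -0.819, -0.574, 855.574], [0.0, 0.0, 0.0, 1.0]]}
{'fov_y': 62.69, 'cx': 283.344, 'cy': 209.732, 'k1': -0.068, 'tool_from_camera': [[-0.001, -0.954, -0.301, 78.594], [1.0, -0.001, 0.0, -0.247], [-0.001, -0.301, 0.954, -142.69], [0.0, 0.0, 0.0, 1.0]]}
{'clock': 0.15, 'qpos': array([ 1.24519929,  0.62915998,  0.03847669,  1.51809229, -0.02701752,
        0.99632161, -0.01998202]), 'qd': array([-0.00023231, -0.00193407,  0.0013281 , -0.00447595, -0.00253835,
        0.00184525, -0.00021849]), 'tau': array([ 2.00196977e-03, -5.63804233e+01,  1.22778855e+00, -1.93654650e+01,
        1.10713538e-02,  7.41472148e-03, -6.03638995e-06]), 'eef_pos': array([ 166.87814542, -627.73729858,  230.59852445]), 'tool_rot': array([-3.14013000e+00,  9.49406388e-06,  2.59783641e-01]), 'force': array([ 0.7783396 , -0.20729776,  0.47302727]), 'torque': array([ 0.02661192,  0.01312691, -0.0189197 ]), 'width': 85.12678200549229}
```

View pics/a2.png

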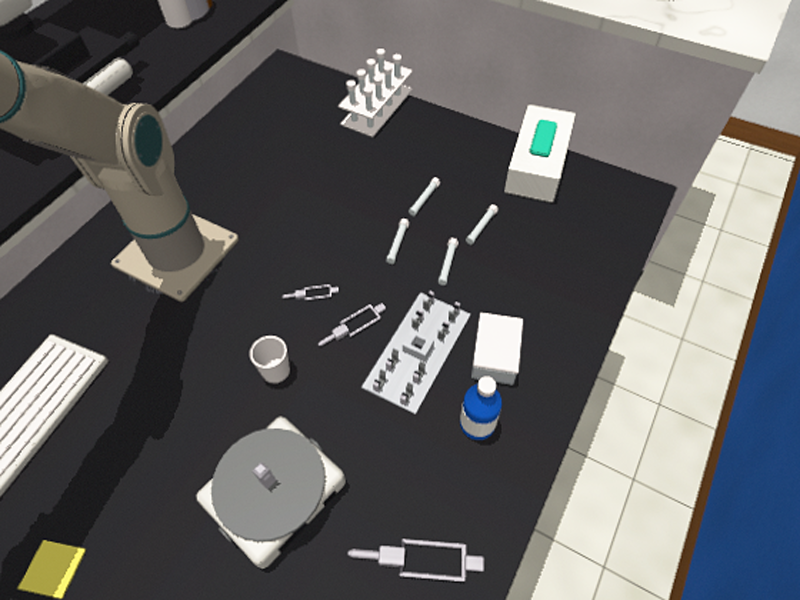

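View pics/b2.png

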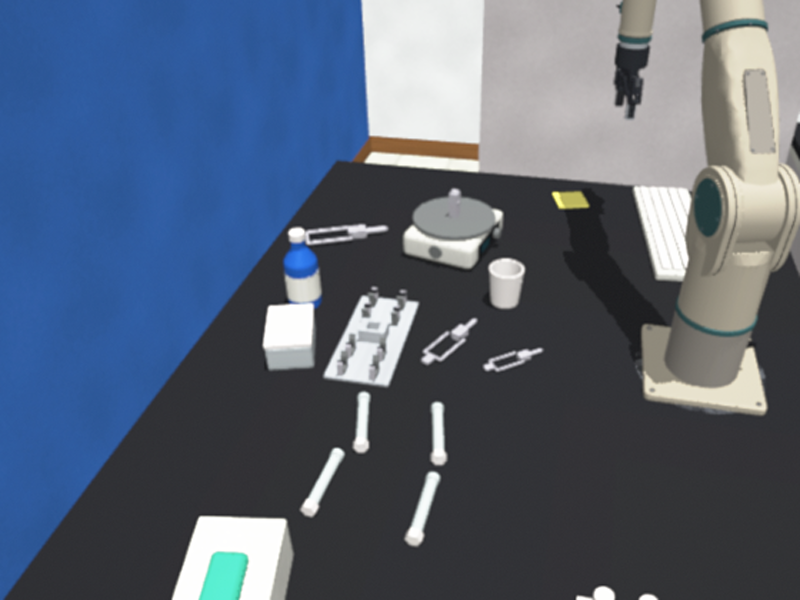

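The scene view has three pins: small at (310,292), middle at (352,325) and large at (415,557), in 800 px coordinates. There are four tubes at (424,197), (398,241), (481,225) and (448,261). The carrier is at (417,350) and the mixer at (268,480). I pick the middle pin and check its size below.

```bash
cat > loc.py <<'E'
from h import *
k=1/1.42857
def S(u,v,z): return np.round(onz('scene',(u*k,v*k),z)[:2],1)
def D(u,v,z): return np.round(onz('side',(u*k,v*k),z)[:2],1)
print('carrier',[S(*p,5) for p in((424,291),(470,315),(416,413),(362,388))],[D(*p,5) for p in((358,296),(419,301),(390,384),(325,377))])
print('shaft top',S(261,467,140),D(455,192,140))
for n,a,b in(('small',(284,296),(338,290)),('mid',(320,344),(384,306)),('large',(349,553),(483,564))):
    p,q=S(*a,8),S(*b,8);print(n,p,q,np.linalg.norm(p-q))
p,q=D(476,321,8),D(425,359,8);print('mid side',p,q,np.linalg.norm(p-q))
for a,b in(((437,180),(412,213)),((405,221),(390,261)),((494,207),(469,242)),((454,240),(442,282))):
    p,q=S(*a,10),S(*b,10);print('tube',p,q,(p+q)/2,np.linalg.norm(p-q))
for a,b in(((362,449),(364,394)),((438,462),(437,404)),((309,512),(340,451)),((414,542),(434,474))):
    p,q=D(*a,10),D(*b,10);print('tube side',p,q,(p+q)/2,np.linalg.norm(p-q))
E
python3 loc.py
```

```text
carrier [array([554.5, 171. ]), array([669.2, 162.7]), array([673.4, -89.4]), array([555., -94.])] [array([679.7, -84.5]), array([550.5, -93.6]), array([543.2, 165.1]), array([662.9, 172.6])]
shaft top [ 524.7 -341.5] [ 522.1 -332.4]
small [294.1  12.1] [388.9  81.7] 117.60612228961548
mid [428.6 -51.2] [498.1  93.4] 160.43506474583418
large [ 693.1 -366.6] [ 897.3 -273.3] 224.50507789357454
mid side [423.9 -46.6] [496.8  88.1] 153.16167928042574
tube [429.  479.7] [426.  354.5] [427.5 417.1] 125.23593733429713
tube [423.3 324.5] [450.5 204.2] [436.9  264.35] 123.33665310847381
tube [589.7 464.3] [583.3 338.5] [586.5 401.4] 125.96269288960126
tube [550.4 327.5] [579.6 208.1] [565.  267.8] 122.91867230002121
tube side [545.4 329. ] [579.2 205.2] [562.3 267.1] 128.3311341802916
tube side [421.5 328.9] [450. 202.] [435.75 265.45] 130.060985695173
tube side [585.4 465.4] [578.4 341. ] [581.9 403.2] 124.59678968576998
tube side [423.7 480.8] [422.5 354. ] [423.1 417.4] 126.80567810630565
```

Request:
move_arm:
  series:
    - [[0.042, -0.019, -0.011], -0.131]
    - [[0.084, -0.038, -0.022], -0.262]
    - [[0.126, -0.057, -0.033], -0.393]
    - [[0.168, -0.076, -0.044], -0.524]
    - [[0.21, -0.095, -0.055], -0.655]

```text
clock: 0.78
eef_pos: [346.4, -480.9, 285.9]
tool_rot: [-3.14, -0.001, 0.919]
force: [0.4, -0.4, 0.2]
width: 85.5
```

Request:
move_arm:
  series:
    - [[0.045, 0.011, -0.011], -0.131]
    - [[0.09, 0.022, -0.022], -0.262]
    - [[0.135, 0.033, -0.033], -0.393]
    - [[0.18, 0.043, -0.044], -0.524]
    - [[0.224, 0.053, -0.055], -0.655]

```text
clock: 1.4
eef_pos: [525.3, -333.9, 341.1]
tool_rot: [-3.14, -0.002, 1.578]
force: [0.3, 0.1, 0.2]
width: 85.6
```

```bash
python3 - <<'E'
from h import *
s=read_state();print(s['clock'],s['eef_pos'],s['tool_rot'],s['qpos'])
snap('wrist','m1')
# both fork of close crop
a=cv2.imread('pics/m1_raw.png'); b=cv2.imread('pics/a_raw.png')[170:300,180:310]
cv2.imwrite('pics/m1c.png',np.hstack([cv2.resize(a,(560,420)),cv2.resize(b,(240,240))[:420] if 0 else cv2.copyMakeBorder(cv2.resize(b,(240,240),interpolation=cv2.INTER_CUBIC),0,180,0,0,cv2.BORDER_CONSTANT)]))
E
```

```text
1.4 [ 525.269961   -333.92320522  341.13467169] [-3.14047438e+00 -1.80790329e-03  1.57834479e+00] [ 0.73141546  0.5127381  -0.34814425  1.43542405  0.17750669  1.22630945
  0.37185171]
```

View pics/m1c.png

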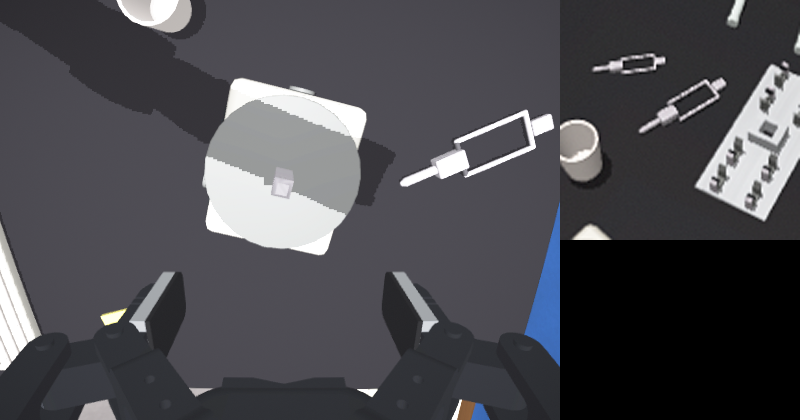

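The mixer is turned about -13°, with the housing's top edge running from (235,79) to (365,110) and the shaft top at (282,180). The large pin at right (450,165) is clearly the wrong size, so the middle pin at crop (685,105) stands. Next I measure the mixer and go to the carrier.

```bash
python3 - <<'E'
from h import *
a=cv2.imread('pics/m1_raw.png').astype(int); Tt=np.load('pics/m1_T.npy'); g=a.min(2)
def line(pts,z):
    P=np.array([onz('wrist',p,z,Tt)[:2] for p in pts]); vx,vy,x0,y0=cv2.fitLine(P.astype(np.float32),cv2.DIST_HUBER,0,.1,.01).ravel()
    return np.degrees(np.arctan2(vy,vx)),(x0,y0)
top=[(u,next(v for v in range(40,200) if g[v,u]>150)) for u in list(range(245,280,3))+list(range(320,352,3))]
bot=[(u,next(v for v in range(270,150,-1) if g[v,u]>150)) for u in range(218,318,4)]
lef=[(next(u for u in range(150,300) if g[v,u]>150),v) for v in range(205,225,3)]
rig=[(next(u for u in range(390,300,-1) if g[v,u]>150),v) for v in list(range(114,125,2))+list(range(226,246,3))]
for n,l in(('top',top),('bot',bot),('right',rig)):print(n,line(l,62), l[0],l[-1])
cv2.imwrite('pics/sh.png',cv2.resize(cv2.imread('pics/m1_raw.png')[155:215,245:325],(800,600),interpolation=cv2.INTER_CUBIC))
E
```

```text
top (np.float32(-13.141035), (np.float32(541.7332), np.float32(-244.6892))) (245, 79) (350, 105)
bot (np.float32(-13.209336), (np.float32(515.5562), np.float32(-438.63464))) (218, 232) (314, 253)
right (np.float32(77.12813), (np.float32(606.38495), np.float32(-350.91803))) (365, 114) (328, 244)
```

View pics/sh.png

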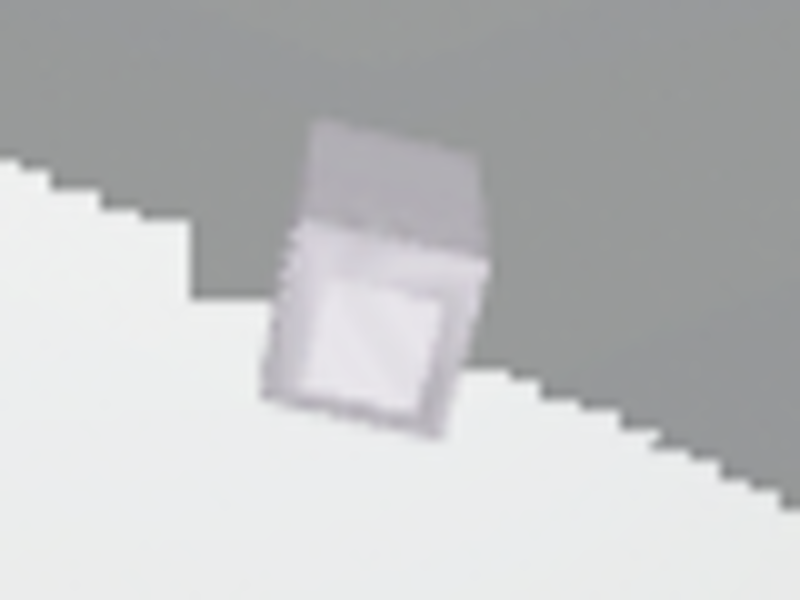

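Request:
move_arm:
  series:
    - [[0.055, 0.014, 0.005], 0]
    - [[0.11, 0.028, 0.01], 0]
    - [[0.165, 0.042, 0.015], 0]
    - [[0.22, 0.056, 0.02], 0]
    - [[0.275, 0.07, 0.025], 0]

```text
clock: 2.08
eef_pos: [596.3, -49.3, 319.5]
tool_rot: [3.135, -0.006, 1.59]
force: [0.8, 0.3, -0.1]
width: 85.8
```

Request:
move_arm:
  series:
    - [[0.025, 0.005, 0.025], 0]
    - [[0.05, 0.01, 0.05], 0]
    - [[0.075, 0.015, 0.075], 0]
    - [[0.09, 0.018, 0.1], 0]
    - [[0.09, 0.018, 0.1], 0]

```text
clock: 2.7
eef_pos: [611.5, 42.7, 218.0]
tool_rot: [3.14, -0.006, 1.593]
force: [-0.9, -0.1, 0.8]
width: 85.2
```

```bash
python3 - <<'E'
from h import *
s=read_state();print(s['clock'],s['eef_pos'],s['tool_rot'],s['qpos'])
snap('wrist','c1',None,1.4)
E
```

```text
2.7 [611.50794128  42.67393396 218.02080691] [ 3.14000504 -0.0058747   1.59267245] [ 0.11662326  0.60892464 -0.3712335   1.63553187  0.25245371  0.94258759
 -0.32050558]
```

View pics/c1.png

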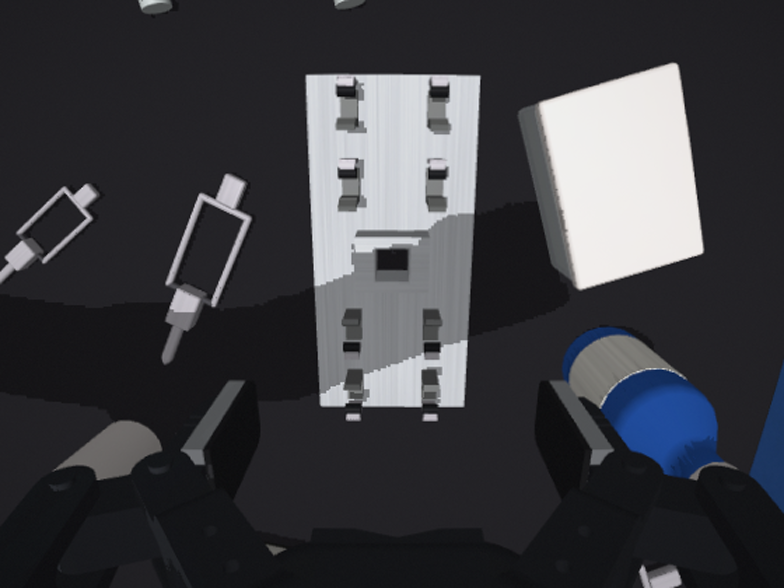

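```bash
python3 - <<'E'
from h import *
Tt=np.load('pics/m1_T.npy')
c=np.mean([(276.5+0,182.9),(293.2,181.5),(289,198),(271.3,194.8)],0)
top=np.mean([(276.4,182.9),(289.2,184.1),(286.8,196.3),(275.2,194.2)],0)
print('inner top',onz('wrist',top,140,Tt)[:2])
out=[(275.2,177.3),(294,181.6),(289.2,198.6),(271.2,195)]
P=np.array([onz('wrist',p,134,Tt)[:2] for p in out]);print('outer',P.mean(0),P)
a=np.radians(-13.17);X=np.array([np.cos(a),np.sin(a)]);Y=np.array([-X[1],X[0]])
t,b,r=np.array([541.73,-244.69]),np.array([515.56,-438.63]),np.array([606.38,-350.92])
print('housing centre',X*(X@r-85)+Y*(Y@(t+b)/2),'len y',Y@(t-b))
Tc=np.load('pics/c1_T.npy');k=1/1.4
C=np.array([onz('wrist',np.array(p)*k,5,Tc)[:2] for p in((306,75),(480,75),(464,406),(320,407))])
print(C,C.mean(0));d=(C[0]+C[1]-C[2]-C[3]);print('yaw',np.degrees(np.arctan2(-d[0],d[1])))
B=np.array([onz('wrist',np.array(p)*k,33,Tc)[:2] for p in((376,248),(408,248),(408.5,281),(375,281))]);print('bore',B.mean(0),np.ptp(B,axis=0))
H=np.array([onz('wrist',np.array(p)*k,33,Tc)[:2] for p in((357,232),(428,232))]);print('hub back edge',H)
print('bottle', [onz('scene',(482/1.4286,432/1.4286),0)[:2]], 'box left',onz('wrist',np.array((519,110))*k,62,Tc),onz('wrist',np.array((556,270))*k,0,Tc))
print(onz('side',(302/1.4286,300/1.4286),0)[:2])
E
```

```text
inner top [ 525.07964172 -342.89187873]
outer [ 525.57526023 -343.12547458] [[ 518.06064922 -331.58491434]
 [ 537.57569907 -336.00076343]
 [ 532.8080531  -354.35597605]
 [ 513.85663951 -350.5602445 ]]
housing centre [ 521.63461378 -340.01960084] len y 194.8016557370912
[[548.39607515 165.02541115]
 [667.97636091 167.52646255]
 [672.48755925 -88.4271729 ]
 [551.86051341 -91.80539839]] [610.18012718  38.0798256 ]
yaw 0.8910829431573053
bore [609.96676174  38.81656267] [23.6547962  24.19515554]
hub back edge [[585.63852281  61.37217533]
 [634.31448954  62.37146944]]
bottle [array([799.95627651, -61.24975947])] box left [683.09231674 141.28300471  62.        ] [737.62858767  29.21342798   0.        ]
[793.4340417  -52.56596858]
```

Request:
move_arm:
  series:
    - [[-0.004, -0.0015, 0.05], 0]
    - [[-0.004, -0.0015, 0.1], 0]
    - [[-0.004, -0.0015, 0.15], 0]
    - [[-0.004, -0.0015, 0.19], 0.005]
    - [[-0.004, -0.0015, 0.214], 0.005]
  claw: 1

```text
clock: 3.38
eef_pos: [612.3, 36.4, 4.6]
tool_rot: [3.138, -0.004, 1.584]
force: [-0.2, -0.1, 0.4]
width: 85.5
```

Request:
move_arm:
  series:
    - [[0, 0, 0], 0]
    - [[0, 0, 0], 0]
    - [[0, 0, 0], 0]
    - [[0, 0, 0], 0]
    - [[0, 0, 0], 0]
  claw: 0.3

```text
clock: 4.0
eef_pos: [612.1, 35.3, 6.2]
tool_rot: [3.138, -0.002, 1.583]
force: [-2.5, -1.2, 7.9]
width: 51.1
```

```bash
python3 - <<'E'
from h import *
s=read_state();print(s['clock'],s['eef_pos'],s['tool_rot'],s['width'],s['force'])
E
```

```text
4.0 [612.14359493  35.30283642   6.21398785] [ 3.13778629e+00 -2.24747278e-03  1.58287623e+00] 51.08260035931979 [-2.51802878 -1.19456938  7.85760754]
```

Request:
move_arm:
  series:
    - [[0, 0, -0.01], 0]
    - [[0, 0, -0.05], 0]
    - [[0, 0, -0.1], 0]
    - [[0, 0, -0.15], 0]
    - [[0, 0, -0.185], 0]
  claw: 0

```text
clock: 4.62
eef_pos: [612.5, 35.2, 194.3]
tool_rot: [3.134, -0.003, 1.583]
force: [-0.1, 0.1, -6.9]
width: 50.8
```

```bash
python3 - <<'E'
from h import *
s=read_state();print(s['clock'],s['eef_pos'],s['tool_rot'],s['width'],s['force'],s['qpos'])
snap('wrist','g1',None,1.4)
E
```

```text
4.625 [612.53842372  35.18237315 194.275012  ] [ 3.13360753e+00 -2.97738020e-03  1.58312918e+00] 50.81226767974417 [-0.14238769  0.06221433 -6.90759429] [ 0.12249152  0.63318511 -0.36361185  1.66492602  0.27312861  0.88541352
 -0.33653566]
```

View pics/g1.png

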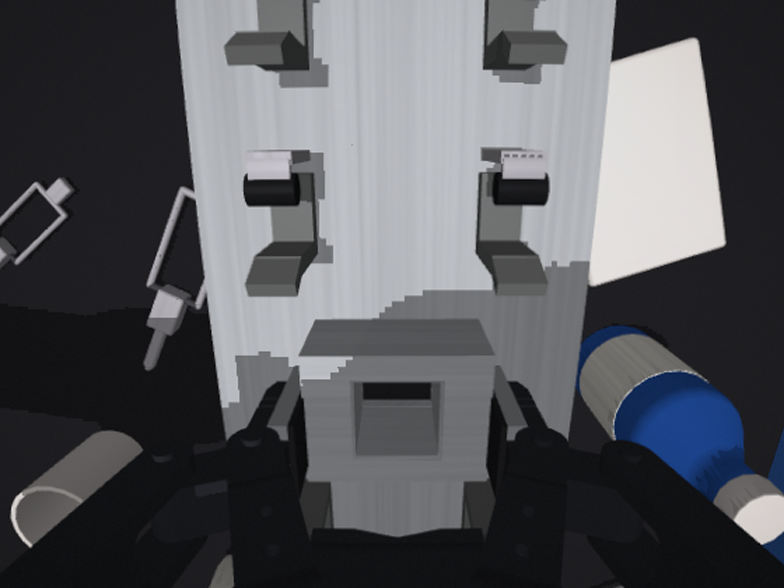

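```bash
python3 - <<'E'
from h import *
I=np.eye(4);k=1/1.4
B=np.array([onz('wrist',np.array(p)*k,-26.8,I)[:2] for p in((356,381),(441,381),(439,459),(356,459))]);print('bore tool',B.mean(0),np.ptp(B,axis=0))
H=np.array([onz('wrist',np.array(p)*k,-26.8,I)[:2] for p in((301,356),(496,356),(491,481),(308,481))]);print('hub tool',H.mean(0),np.ptp(H,axis=0))
b=B.mean(0)
for sh in((525.3,-343),(523.5,-341.5)):
    y=1.341; t=np.array([np.cos(y),np.sin(y)]);n=np.array([np.sin(y),-np.cos(y)])
    print('TCP goal',np.array(sh)-t*b[0]-n*b[1])
E
```

```text
bore tool [4.01068256 1.65889456] [24.96691534 23.68062543]
hub tool [3.75991512 1.95569668] [40.13112684 53.35167636]
TCP goal [ 522.77116302 -346.52739129]
TCP goal [ 520.97116302 -345.02739129]
```

Request:
move_arm:
  series:
    - [[-0.03, -0.008, 0], 0.02]
    - [[-0.075, -0.02, 0], 0.05]
    - [[-0.125, -0.032, 0], 0.08]
    - [[-0.175, -0.044, 0], 0.11]
    - [[-0.225, -0.056, 0], 0.14]

```text
clock: 5.3
eef_pos: [560.9, -191.5, 196.3]
tool_rot: [3.128, -0.005, 1.442]
force: [0.4, -0.3, -5.9]
width: 50.7
```

Request:
move_arm:
  series:
    - [[-0.05, -0.005, 0], 0.04]
    - [[-0.1, -0.01, 0.005], 0.08]
    - [[-0.14, -0.0145, 0.01], 0.102]
    - [[-0.1594, -0.0163, 0.014], 0.102]
    - [[-0.1594, -0.0163, 0.014], 0.102]

```text
clock: 5.92
eef_pos: [523.4, -348.7, 180.0]
tool_rot: [3.13, -0.007, 1.338]
force: [-0.3, 0.6, -6.3]
width: 51.2
```

```bash
python3 - <<'E'
from h import *
s=read_state();print(s['clock'],s['eef_pos'],s['tool_rot'],s['width'],s['force'],s['qpos'])
snap('wrist','g2',(160,160,400,340),3.3)
E
```

```text
5.925 [ 523.37445114 -348.73116487  180.04729135] [ 3.12956093 -0.00697402  1.33779123] 51.19859653395333 [-0.29792034  0.57529855 -6.34427407] [ 0.73721741  0.6645917  -0.31107839  1.63546875  0.23673304  0.86920558
  0.10365833]
```

View pics/g2.png

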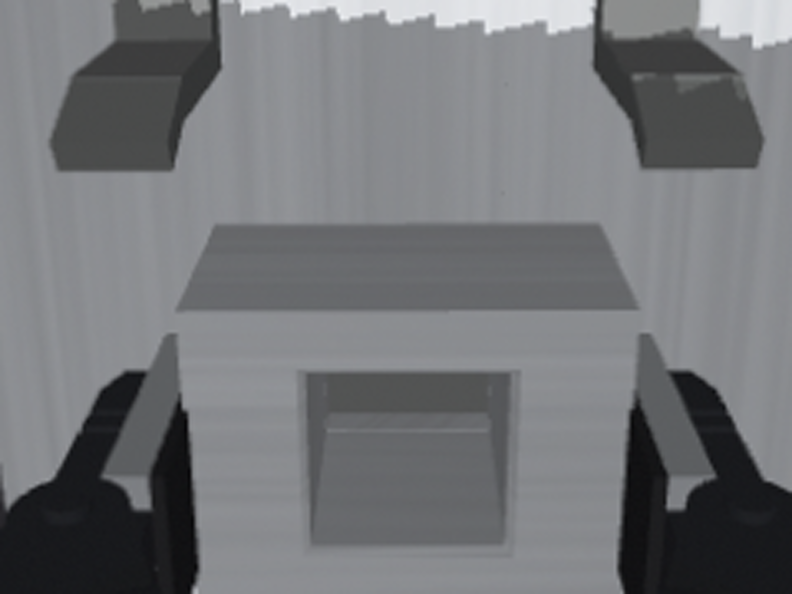

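Request:
move_arm:
  series:
    - [[0.002, -0.001, 0.01], 0]
    - [[0.002, -0.001, 0.02], 0]
    - [[0.002, -0.001, 0.028], 0]
    - [[0.002, -0.001, 0.028], 0]

```text
clock: 6.48
eef_pos: [524.0, -343.5, 151.4]
tool_rot: [3.131, -0.009, 1.341]
force: [-0.2, 0.2, -6.6]
width: 51.1
```

```bash
python3 - <<'E'
from h import *
s=read_state();print(s['clock'],s['eef_pos'],s['tool_rot'],s['width'],s['force'])
for n in('scene','side'):
    snap(n,'k_'+n)
a=cv2.imread('pics/k_scene.png');b=cv2.imread('pics/k_side.png')
p=proj('scene',(524,-343,160)).astype(int);q=proj('side',(524,-343,160)).astype(int);print(p,q)
c=lambda im,p:cv2.resize(im[p[1]-40:p[1]+40,p[0]-50:p[0]+50],(400,320),interpolation=cv2.INTER_CUBIC)
cv2.imwrite('pics/k.png',np.hstack([c(a,p),c(b,q)]))
E
```

```text
6.475 [ 523.9588182  -343.51059984  151.42901212] [ 3.13076511 -0.00920622  1.3409477 ] 51.10365347444359 [-0.17366745  0.23085222 -6.61101925]
[180 324] [318 127]
```

View pics/k.png

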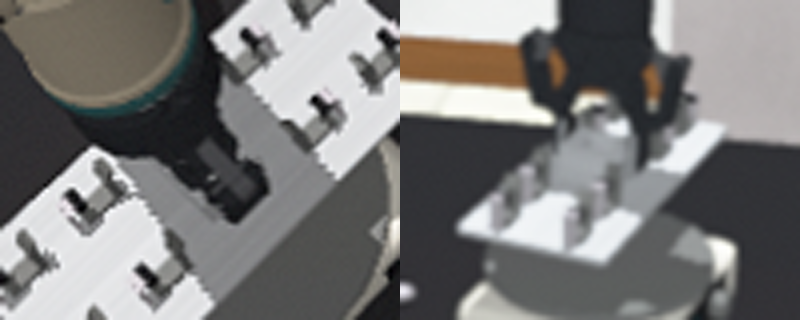

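Request:
move_arm:
  series:
    - [[-0.003, -0.0005, 0], 0]
    - [[-0.003, -0.0005, 0], 0]
    - [[-0.003, -0.0005, 0], 0]

```text
clock: 6.95
eef_pos: [523.5, -347.1, 152.7]
tool_rot: [3.128, -0.009, 1.34]
force: [0.3, 0.5, -6.4]
width: 50.7
```

Request:
move_arm:
  series:
    - [[0, 0, 0.004], 0]
    - [[0, 0, 0.008], 0]
    - [[0, 0, 0.012], 0]
    - [[0, 0, 0.014], 0]

```text
clock: 7.45
eef_pos: [523.5, -346.9, 138.1]
tool_rot: [3.129, -0.009, 1.34]
force: [-0.5, -0.9, -6.6]
width: 51.1
```

Request:
move_arm:
  series:
    - [[0, 0, 0.005], 0]
    - [[0, 0, 0.01], 0]
    - [[0, 0, 0.015], 0]
    - [[0, 0, 0.02], 0]

```text
clock: 7.95
eef_pos: [523.8, -346.7, 117.8]
tool_rot: [3.129, -0.009, 1.34]
force: [0.6, -0.3, -6.3]
width: 51.0
```

Request:
move_arm:
  series:
    - [[0, 0, 0.006], 0]
    - [[0, 0, 0.012], 0]
    - [[0, 0, 0.018], 0]
    - [[0, 0, 0.024], 0]
    - [[0, 0, 0.03], 0]

```text
clock: 8.57
eef_pos: [524.2, -346.6, 87.3]
tool_rot: [3.129, -0.009, 1.34]
force: [0.3, 0.1, -6.5]
width: 51.0
```

Request:
move_arm:
  series:
    - [[0, 0, 0.002], 0]
    - [[0, 0, 0.004], 0]
    - [[0, 0, 0.0055], 0]
    - [[0, 0, 0.0055], 0]

```text
clock: 9.07
eef_pos: [524.4, -346.5, 82.8]
tool_rot: [3.129, -0.008, 1.34]
force: [-1.3, 2.0, 3.1]
width: 50.8
```

```bash
python3 - <<'E'
from h import *
s=read_state();print(s['clock'],s['eef_pos'],s['tool_rot'],s['width'],s['force'])
snap('wrist','g3',(160,160,400,340),3.3)
E
```

```text
9.075 [ 524.42246056 -346.52374168   82.79881831] [ 3.12879638 -0.00841519  1.34039816] 50.84069317206856 [-1.29259743  1.99281534  3.11699503]
```

Request:
move_arm:
  series:
    - [[0, 0, 0], 0]
    - [[0, 0, 0], 0]
    - [[0, 0, 0], 0]
    - [[0, 0, -0.03], 0]
    - [[0, 0, -0.06], 0]
  claw: 1

```text
clock: 9.75
eef_pos: [523.5, -346.7, 143.1]
tool_rot: [3.129, -0.009, 1.34]
force: [0.4, 0.3, 0.4]
width: 85.3
```

Request:
move_arm:
  series:
    - [[-0.005, 0, -0.04], 0]
    - [[-0.01, 0, -0.08], 0]
    - [[-0.015, 0, -0.1], 0]
    - [[-0.02, 0, -0.1], 0]
    - [[-0.02, 0, -0.1], 0]

```text
clock: 10.38
eef_pos: [516.6, -367.1, 241.7]
tool_rot: [3.131, -0.009, 1.34]
force: [-0.1, 0.1, -0.6]
width: 85.5
```

```bash
python3 - <<'E'
from h import *
s=read_state();print(s['clock'],s['eef_pos'],s['tool_rot'],s['width'],s['force'])
snap('wrist','g4',None,1.4)
E
```

```text
10.375 [ 516.6207982  -367.08664832  241.6610123 ] [ 3.13102468 -0.00908045  1.3395644 ] 85.4974585209082 [-0.10585788  0.09782255 -0.64522198]
```

View pics/g4.png

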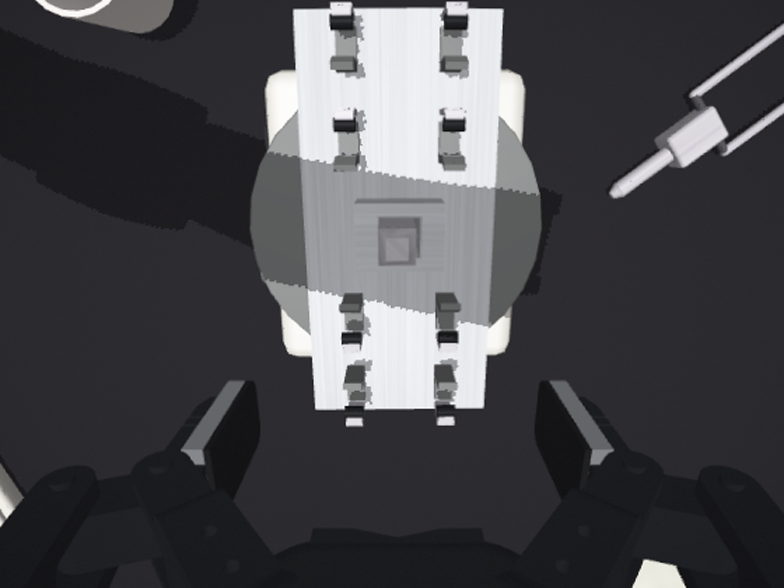

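The carrier is seated: the shaft shows in the bore at (397,247) and the carrier is aligned with the housing. Next is the pin.

```bash
python3 - <<'E'
from h import *
k=1/1.4
Tg=np.load('pics/g4_T.npy')
C=np.array([onz('wrist',np.array(p)*k,81,Tg)[:2] for p in((293,9),(503,9),(484,408),(316,409))]);d=C[0]+C[1]-C[2]-C[3]
print('plate',C.mean(0),np.degrees(np.arctan2(-d[0],d[1])),np.linalg.norm(d)/2)
B=np.array([onz('wrist',np.array(p)*k,109,Tg)[:2] for p in((378,217),(420,217),(419,265),(378,265))]);print('bore',B.mean(0))
print('shaft inner',onz('wrist',np.array((397,247))*k,140,Tg)[:2])
Tc=np.load('pics/c1_T.npy')
t=onz('wrist',np.array((167.5,361))*k,8,Tc);b=onz('wrist',np.array((234,177))*k,8,Tc)
v=(t-b)/np.linalg.norm(t-b);print('tip',t,'tab',b,np.linalg.norm(t-b),np.degrees(np.arctan2(v[1],v[0])),'origin',t-v*51)
E
```

```text
plate [ 527.04828825 -343.30226284] -12.940224856722605 256.22457338546263
bore [ 525.84161797 -344.8816061 ]
shaft inner [ 525.17489071 -341.65241551]
tip [428.43567898 -50.9506694    8.        ] tab [494.87386667  95.82719142   8.        ] 161.11416203685533 -114.35362240229688 origin [449.46640359  -4.48876433   8.        ]
```

Request:
move_arm:
  series:
    - [[0.045, -0.02, 0], 0.02]
    - [[0.09, -0.04, 0], 0.04]
    - [[0.135, -0.06, 0], 0.06]
    - [[0.18, -0.08, 0], 0.08]
    - [[0.225, -0.1, 0], 0.1]

```text
clock: 11.05
eef_pos: [469.8, -122.6, 241.5]
tool_rot: [3.135, -0.011, 1.24]
force: [0.6, 1.4, 0.7]
width: 85.3
```

Request:
move_arm:
  series:
    - [[0.04, -0.02, 0.02], 0.04]
    - [[0.08, -0.04, 0.05], 0.08]
    - [[0.1076, -0.06, 0.08], 0.095]
    - [[0.1076, -0.06, 0.1], 0.095]
    - [[0.1076, -0.06, 0.1], 0.095]
  claw: 0.6

```text
clock: 11.68
eef_pos: [447.2, 0.1, 140.6]
tool_rot: [3.14, -0.01, 1.147]
force: [-0.5, -1.1, -0.2]
width: 51.2
```

```bash
python3 - <<'E'
from h import *
s=read_state();print(s['clock'],s['eef_pos'],s['tool_rot'],s['width'],s['force'])
snap('wrist','p1',None,1.4)
E
```

```text
11.675 [4.47150879e+02 1.48410247e-01 1.40577795e+02] [ 3.14019659 -0.00970959  1.14669458] 51.1961176204897 [-0.53979505 -1.14161648 -0.20462158]
```

View pics/p1.png

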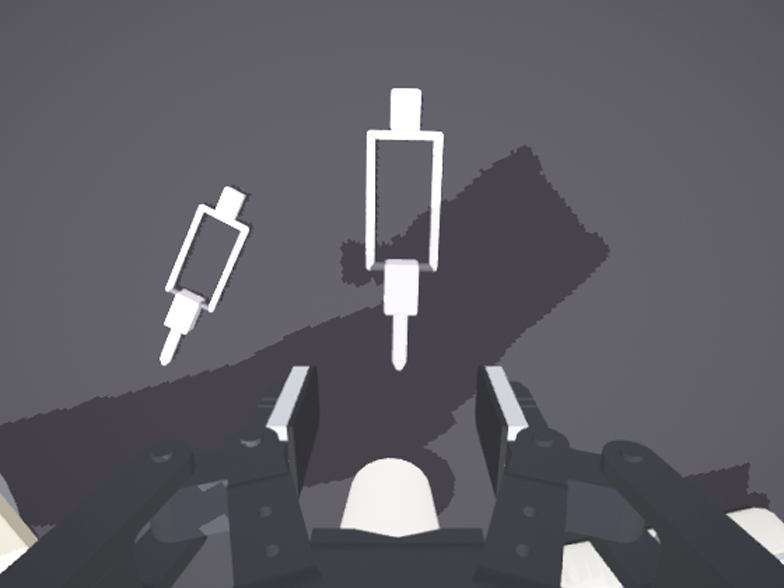

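```bash
python3 - <<'E'
from h import *
k=1/1.4;Tp=np.load('pics/p1_T.npy')
f=lambda u,v,z:onz('wrist',(u*k,v*k),z,Tp)
t=f(399,369,8);b=f(406,90,8);v=(t-b)/np.linalg.norm(t-b)
print('heading',np.degrees(np.arctan2(v[1],v[0])),np.linalg.norm(t-b))
for n,p in(('tip',t-v*51),('front',f(401,314.5,16)-13*v),('back',f(401.5,261,16)+18*v),('tab',b+v*114)):print(n,p[:2],(Tp[:3,:3].T@(p-Tp[:3,3]))[:2])
print('beaker',onz('scene',(271/1.4286,376/1.4286),0)[:2],onz('side',(505/1.4286,298/1.4286),0)[:2], f(391,465,80)[:2])
E
```

```text
heading -115.58144282120455 163.67388037251132
tip [448.07696176  -7.09514478] [-7.50771685  3.6397813 ]
front [448.79612313  -6.10008353] [-6.22725401  3.89691271]
back [448.89448187  -4.74641081] [-4.95309009  3.42950152]
tab [447.50435175  -8.29126812] [-8.83344194  3.61012499]
beaker [ 379.09323039 -156.99448909] [ 379.25067438 -148.33359946] [414.51733534 -67.7607973 ]
```

Request:
move_arm:
  series:
    - [[-0.006, 0.003, 0.04], 0.022]
    - [[-0.006, 0.003, 0.08], 0.022]
    - [[-0.006, 0.003, 0.115], 0.022]
    - [[-0.006, 0.003, 0.1375], 0.022]
    - [[-0.006, 0.003, 0.1375], 0.022]

```text
clock: 12.35
eef_pos: [449.8, -6.7, 3.3]
tool_rot: [3.139, -0.011, 1.122]
force: [-0.4, 0.6, 0.1]
width: 51.2
```

Request:
move_arm:
  series:
    - [[0, 0, 0], 0]
    - [[0, 0, 0], 0]
    - [[0, 0, 0], 0]
    - [[0, 0, 0], 0]
    - [[0, 0, 0], 0]
  claw: 0

```text
clock: 12.98
eef_pos: [450.3, -7.2, 4.0]
tool_rot: [3.137, -0.01, 1.122]
force: [-0.7, -2.2, 6.8]
width: 18.6
```

Request:
move_arm:
  series:
    - [[0, 0, -0.04], 0]
    - [[0, 0, -0.08], 0]
    - [[0, 0, -0.12], 0]
    - [[0, 0, -0.17], 0]
    - [[0, 0, -0.17], 0]

```text
clock: 13.6
eef_pos: [451.0, -8.2, 176.9]
tool_rot: [3.131, -0.013, 1.121]
force: [0.6, -1.0, -2.3]
width: 18.3
```

```bash
python3 - <<'E'
from h import *
s=read_state();print(s['clock'],s['eef_pos'],s['tool_rot'],s['width'],s['force'])
snap('wrist','p2',None,1.4)
E
```

```text
13.6 [451.03335745  -8.17645927 176.91974301] [ 3.13070391 -0.01306052  1.1209509 ] 18.293766121479734 [ 0.63076506 -1.00186846 -2.32686501]
```

View pics/p2.png

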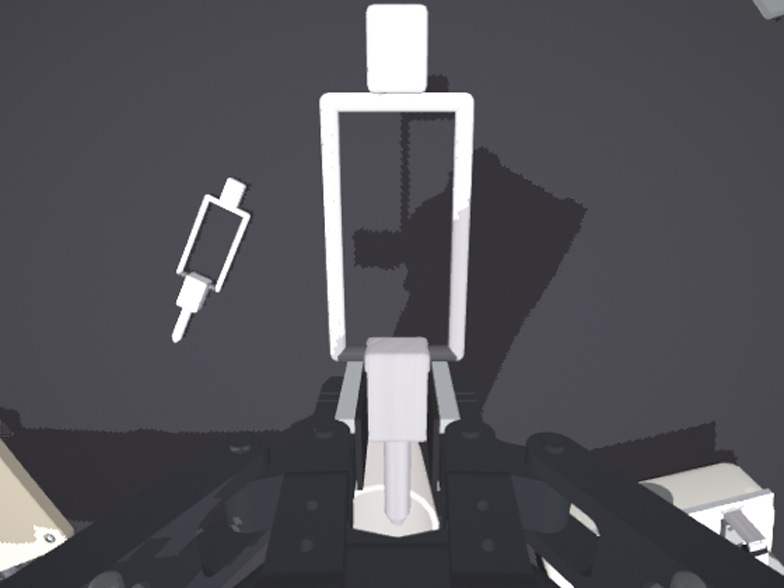

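```bash
python3 - <<'E'
from h import *
k=1/1.4;I=np.eye(4);f=lambda u,v,z:onz('wrist',(u*k,v*k),z,I)[:2]
print('front',f(397,441,-12),'back',f(397,340,-12),'tip',f(397,523,-4),'tab',f(397,5,-4))
# shaft seen in g4 with refined numeric crop
a=cv2.imread('pics/g4_raw.png')[150:196,262:306]; cv2.imwrite('pics/g4c.png',cv2.resize(a,None,fx=12,fy=12,interpolation=cv2.INTER_CUBIC))
E
```

```text
front [-12.04147438   1.02655063] back [22.6508616   1.04599071] tip [-52.61018709   1.01635007] tab [112.77080723   1.11211651]
```

View pics/g4c.png

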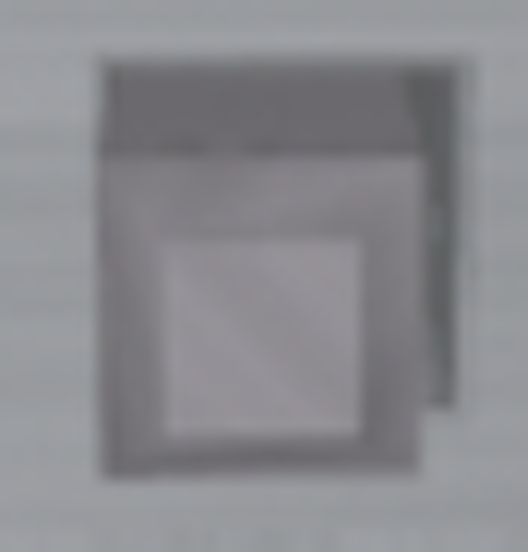

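```bash
python3 - <<'E'
from h import *
Tg=np.load('pics/g4_T.npy')
p=onz('wrist',(283.8,176.0),134,Tg);q=onz('wrist',(283.9,178.25),140,Tg);print(p,q)
c=(p+q)/2-1.3*Tg[:3,1];print(c[:2])
a=-.2286;X=np.array([np.cos(a),np.sin(a)]);g=c[:2]+X*73;print('pre TCP',g)
E
```

```text
[ 525.06778643 -342.28165729  134.        ] [ 524.96329531 -342.70760092  140.        ]
[ 523.75023987 -342.19659443]
pre TCP [ 594.85111635 -358.73942866]
```

Request:
move_arm:
  series:
    - [[-0.02, 0.022, 0], 0.1]
    - [[-0.045, 0.05, 0], 0.24]
    - [[-0.071, 0.08, 0], 0.385]
    - [[-0.099, 0.11, 0], 0.53]
    - [[-0.126, 0.141, 0], 0.675]

```text
clock: 14.28
eef_pos: [520.8, -184.6, 173.0]
tool_rot: [-3.139, -0.01, 0.441]
force: [0.8, -0.1, -1.5]
width: 18.6
```

Request:
move_arm:
  series:
    - [[-0.002, 0.04, 0.002], 0.15]
    - [[-0.004, 0.08, 0.004], 0.3]
    - [[-0.006, 0.12, 0.006], 0.45]
    - [[-0.008, 0.16, 0.008], 0.59]
    - [[-0.0105, 0.189, 0.01], 0.675]

```text
clock: 14.9
eef_pos: [591.2, -361.4, 159.5]
tool_rot: [-3.134, -0.003, -0.237]
force: [-0.6, 0.1, -1.7]
width: 18.3
```

```bash
python3 - <<'E'
from h import *
s=read_state();print(s['clock'],s['eef_pos'],s['tool_rot'],s['width'],s['force'],s['qpos'])
print(shift((594.9,-358.7,116)))
E
```

```text
14.9 [ 591.24105261 -361.35730898  159.53080959] [-3.13390727e+00 -2.57682281e-03 -2.37396207e-01] 18.298782563119566 [-0.60351151  0.05346974 -1.72009843] [ 0.70407287  0.7863333  -0.35422411  1.44494439  0.29392693  0.96211936
 -1.53080887]
[ 0.0028 -0.0031  0.0436]
```

Request:
move_arm:
  series:
    - [[0.003, -0.003, 0.005], -0.009]
    - [[0.003, -0.003, 0.02], -0.009]
    - [[0.003, -0.003, 0.035], -0.009]
    - [[0.003, -0.003, 0.043], -0.009]
    - [[0.003, -0.003, 0.043], -0.009]

```text
clock: 15.52
eef_pos: [594.4, -358.3, 115.6]
tool_rot: [-3.133, -0.001, -0.228]
force: [-0.3, -0.6, -1.0]
width: 18.6
```

```bash
python3 - <<'E'
from h import *
s=read_state();print(s['clock'],s['eef_pos'],s['tool_rot'],s['width'],s['force'])
snap('wrist','p3',(160,190,400,370),3.3)
E
```

```text
15.525 [ 594.43250514 -358.28394588  115.59815785] [-3.13346305e+00 -8.84846044e-04 -2.27841718e-01] 18.64527718803287 [-0.31611291 -0.57115965 -1.04379384]
```

View pics/p3.png

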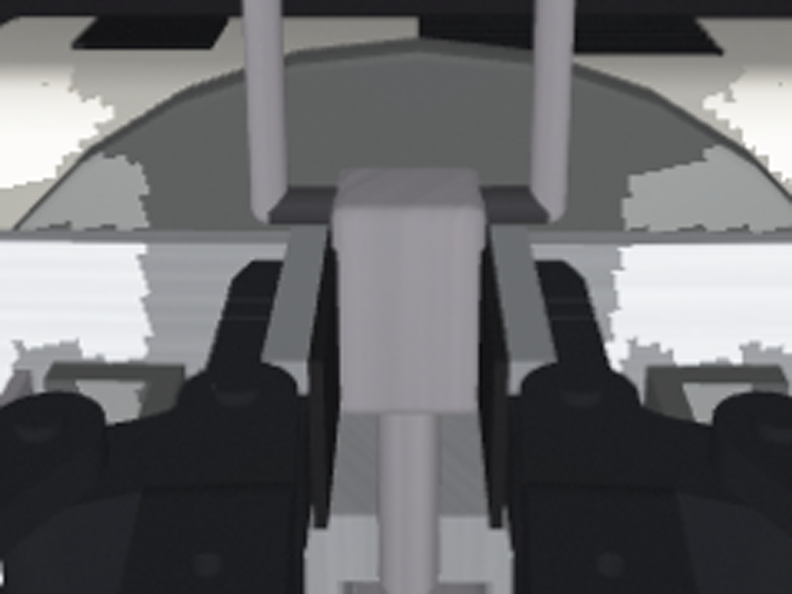

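```bash
python3 - <<'E'
from h import *
a=cv2.imread('pics/p3_raw.png').astype(int)
for r in(360,368,370,374,378): print(r,[tuple(a[r,c]) if 0 else int(a[r,c].mean()) for c in range(252,318)])
E
```

```text
360 [106, 147, 154, 155, 155, 154, 156, 159, 160, 160, 158, 157, 158, 159, 159, 158, 157, 157, 155, 153, 153, 153, 139, 118, 128, 135, 140, 143, 147, 145, 143, 145, 146, 149, 149, 150, 146, 140, 132, 121, 118, 137, 154, 155, 156, 156, 155, 154, 156, 157, 155, 155, 154, 154, 155, 157, 158, 159, 158, 157, 156, 156, 139, 84, 30, 29]
368 [103, 146, 154, 155, 155, 155, 155, 158, 160, 159, 147, 134, 109, 98, 99, 117, 110, 110, 110, 111, 111, 112, 110, 109, 117, 133, 139, 143, 146, 145, 143, 144, 146, 148, 149, 150, 146, 140, 128, 114, 112, 111, 110, 110, 112, 111, 111, 110, 109, 110, 108, 107, 103, 99, 98, 121, 135, 147, 157, 156, 156, 157, 138, 80, 29, 29]
370 [102, 145, 155, 155, 156, 155, 155, 158, 160, 159, 148, 136, 110, 98, 99, 114, 110, 110, 110, 110, 112, 112, 110, 108, 108, 110, 124, 137, 143, 142, 142, 144, 145, 146, 146, 144, 134, 119, 109, 111, 111, 111, 110, 110, 111, 111, 110, 111, 110, 109, 109, 108, 104, 98, 98, 121, 135, 147, 157, 156, 156, 157, 138, 79, 28, 27]
374 [116, 151, 154, 154, 155, 154, 155, 157, 160, 160, 149, 137, 112, 98, 103, 113, 109, 110, 109, 111, 111, 111, 109, 108, 107, 107, 107, 109, 115, 128, 132, 136, 135, 127, 119, 106, 110, 111, 110, 110, 111, 110, 110, 110, 111, 111, 110, 110, 109, 109, 108, 108, 104, 99, 105, 127, 139, 149, 156, 156, 155, 157, 149, 87, 29, 27]
378 [35, 41, 62, 71, 85, 97, 100, 128, 139, 154, 151, 140, 113, 100, 109, 111, 111, 111, 111, 111, 111, 110, 110, 136, 134, 135, 135, 136, 140, 139, 140, 139, 136, 133, 132, 131, 134, 137, 137, 136, 136, 137, 136, 136, 133, 121, 111, 110, 110, 110, 110, 110, 107, 101, 99, 102, 103, 103, 95, 80, 62, 55, 46, 32, 29, 29]
```

Request:
move_arm:
  series:
    - [[0, 0.0013, 0], 0]
    - [[-0.005, 0.0013, 0], 0]
    - [[-0.01, 0.0013, 0], 0]
    - [[-0.015, 0.0013, 0], 0]
    - [[-0.02, 0.0013, 0], 0]

```text
clock: 16.2
eef_pos: [575.0, -355.4, 116.4]
tool_rot: [-3.134, -0.003, -0.228]
force: [-0.2, 0.5, -3.1]
width: 18.5
```

```bash
python3 - <<'E'
from h import *
s=read_state();print(s['clock'],s['eef_pos'],s['tool_rot'],s['width'],s['force'])
snap('wrist','p4')
a=cv2.imread('pics/p4_raw.png').astype(int)
for r in(352,360,368): print(r,[int(a[r,c].mean()) for c in range(256,316)])
E
```

```text
16.2 [ 574.99733814 -355.36235465  116.42482655] [-3.13382572e+00 -2.86584466e-03 -2.28135330e-01] 18.548139593432435 [-0.16052341  0.51715367 -3.14983071]
352 [160, 161, 159, 146, 138, 104, 98, 109, 111, 111, 111, 111, 111, 111, 111, 112, 145, 144, 132, 117, 127, 135, 139, 143, 146, 145, 143, 144, 146, 148, 150, 150, 146, 141, 132, 121, 117, 134, 141, 115, 111, 111, 111, 111, 111, 111, 109, 103, 115, 137, 143, 151, 158, 157, 156, 158, 159, 142, 90, 29]
360 [158, 160, 160, 149, 142, 106, 106, 108, 108, 108, 109, 109, 108, 108, 105, 106, 144, 144, 127, 116, 127, 134, 138, 143, 146, 144, 142, 143, 146, 148, 149, 149, 145, 139, 132, 120, 116, 133, 136, 101, 109, 109, 110, 110, 109, 109, 110, 105, 117, 138, 147, 155, 157, 157, 157, 158, 160, 159, 139, 84]
368 [157, 160, 159, 154, 147, 122, 108, 107, 107, 108, 107, 107, 107, 107, 107, 107, 107, 107, 107, 108, 108, 107, 108, 107, 107, 108, 108, 108, 108, 108, 108, 108, 108, 109, 109, 108, 109, 108, 108, 109, 108, 109, 109, 109, 109, 109, 108, 106, 129, 146, 151, 157, 157, 157, 157, 158, 158, 159, 139, 79]
```

Request:
move_arm:
  series:
    - [[-0.003, 0, 0.001], 0]
    - [[-0.008, 0, 0.001], 0]
    - [[-0.013, 0, 0.001], 0]
    - [[-0.018, 0, 0.001], 0]
    - [[-0.024, 0, 0.001], 0]

```text
clock: 16.88
eef_pos: [550.5, -349.7, 115.4]
tool_rot: [-3.134, -0.002, -0.228]
force: [-0.5, -0.7, -2.2]
width: 18.7
```

Request:
move_arm:
  series:
    - [[-0.002, 0, 0], 0]
    - [[-0.004, 0, 0], 0]
    - [[-0.006, 0, 0], 0]
    - [[-0.007, 0, 0], 0]
    - [[-0.007, 0, 0], 0]

```text
clock: 17.5
eef_pos: [546.8, -348.9, 115.8]
tool_rot: [-3.134, -0.009, -0.228]
force: [6.0, -1.3, -5.3]
width: 18.1
```

```bash
python3 - <<'E'
from h import *
s=read_state();print(s['clock'],s['eef_pos'],s['tool_rot'],s['width'],s['force'])
E
```

```text
17.5 [ 546.81988488 -348.90792149  115.78686444] [-3.13418849 -0.00853356 -0.22786284] 18.082341213537394 [ 6.00823683 -1.28855888 -5.32481996]
```

Request:
move_arm:
  series:
    - [[-0.0025, 0, 0], 0]
    - [[-0.0025, 0, 0], 0]

```text
clock: 17.75
eef_pos: [546.9, -348.9, 116.1]
tool_rot: [-3.134, -0.014, -0.227]
force: [5.2, -1.7, -5.2]
width: 18.3
```

Request:
move_arm:
  series:
    - [[0.001, 0, 0], 0]
    - [[0.001, 0, 0], 0]
    - [[0.001, 0, -0.01], 0]
    - [[0.001, 0, -0.03], 0]
    - [[0.001, 0, -0.05], 0]
  claw: 0.4

```text
clock: 18.38
eef_pos: [547.0, -349.3, 167.4]
tool_rot: [-3.134, -0.014, -0.228]
force: [1.3, 0.4, 0.4]
width: 34.4
```

Request:
move_arm:
  series:
    - [[0.03, 0, 0], 0]
    - [[0.065, 0, 0], 0]
    - [[0.1, 0, 0], 0]
    - [[0.1055, 0, 0], 0]
    - [[0.1055, 0, 0], 0]

```text
clock: 19.0
eef_pos: [649.3, -372.8, 168.9]
tool_rot: [-3.134, -0.013, -0.227]
force: [-0.7, 0.2, -0.7]
width: 33.9
```

```bash
python3 - <<'E'
from h import *
s=read_state();print(s['clock'],s['eef_pos'],s['tool_rot'],s['width'],s['force'])
snap('wrist','l1',None,1.4)
E
```

```text
19.0 [ 649.28317612 -372.84890214  168.86994948] [-3.13442728 -0.01294397 -0.22728577] 33.942397353405184 [-0.66867541  0.21704466 -0.69738865]
```

View pics/l1.png

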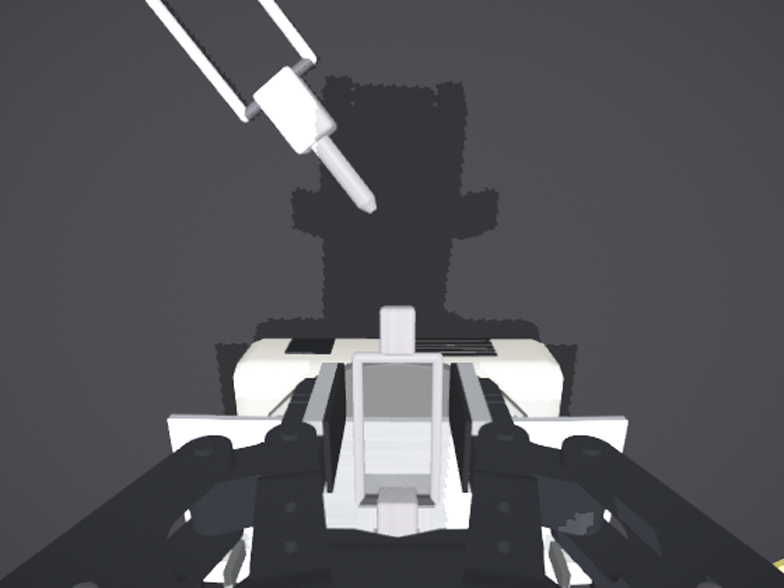

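```bash
python3 - <<'E'
from h import *
k=1/1.4;Tl=np.load('pics/l1_T.npy')
for n,p,z in(('end',(397.5,307),121),('base',(397.5,352),121),('hinge',(398,490),121)):
    w=onz('wrist',(p[0]*k,p[1]*k),z,Tl);print(n,w,(Tl[:3,:3].T@(w-Tl[:3,3])))
E
```

```text
end [ 662.01171255 -374.92361671  121.        ] [12.24799452 -0.50262539 48.03734111]
base [ 642.12192958 -370.31961697  121.        ] [-8.16598199 -0.50826786 47.77312216]
hinge [ 571.98656463 -354.33374739  121.        ] [-80.09370978  -0.28580584  46.84042203]
```

Request:
move_arm:
  series:
    - [[0.004, -0.0015, 0.01], 0]
    - [[0.004, -0.0015, 0.03], 0]
    - [[0.004, -0.0015, 0.05], 0]
    - [[0.004, -0.0015, 0.057], 0]
    - [[0.004, -0.0015, 0.057], 0]

```text
clock: 19.68
eef_pos: [653.2, -372.0, 110.7]
tool_rot: [-3.134, -0.011, -0.228]
force: [-0.7, -0.3, 0.1]
width: 33.9
```

Request:
move_arm:
  series:
    - [[0, 0, 0], 0]
    - [[0, 0, 0], 0]
    - [[0, 0, 0], 0]
    - [[0, 0, 0], 0]
  claw: 0

```text
clock: 20.18
eef_pos: [653.5, -372.1, 111.2]
tool_rot: [-3.134, -0.012, -0.228]
force: [-0.4, 0.1, 0.2]
width: 0.2
```

The fingers closed on nothing. From the rail widths in that picture, the pin has sagged about 7° in its hole, so the tab sits near z≈104, below the fingertips. I'll reopen, shift in and go lower.

Request:
move_arm:
  series:
    - [[0, 0, -0.02], 0]
    - [[-0.0055, 0, -0.03], 0]
    - [[-0.0055, 0, -0.03], 0]
    - [[-0.0055, 0, -0.03], 0]
  claw: 0.4

```text
clock: 20.68
eef_pos: [647.4, -371.1, 141.1]
tool_rot: [-3.134, -0.011, -0.228]
force: [0.5, -0.5, -0.1]
width: 34.0
```

Request:
move_arm:
  series:
    - [[0, 0, 0.015], 0]
    - [[0, 0, 0.03], 0]
    - [[0, 0, 0.044], 0]
    - [[0, 0, 0.044], 0]

```text
clock: 21.18
eef_pos: [647.0, -370.3, 94.7]
tool_rot: [-3.133, -0.008, -0.227]
force: [0.3, -0.1, 0.4]
width: 34.4
```

Request:
move_arm:
  series:
    - [[0, 0, 0], 0]
    - [[0, 0, 0], 0]
    - [[0, 0, 0], 0]
    - [[0, 0, 0], 0]
  claw: 0

```text
clock: 21.68
eef_pos: [647.2, -370.6, 95.1]
tool_rot: [-3.134, -0.009, -0.227]
force: [0.7, -0.7, 0.3]
width: 14.5
```

Request:
move_arm:
  series:
    - [[0, 0, -0.0168], 0]
    - [[-0.0023, 0, -0.0335], 0]
    - [[-0.0082, 0, -0.0493], 0]
    - [[-0.017, 0, -0.0637], 0]
    - [[-0.0284, 0, -0.0761], 0]

```text
clock: 22.3
eef_pos: [624.6, -365.6, 174.8]
tool_rot: [-3.135, -0.024, -0.227]
force: [10.4, -3.6, -4.4]
width: 14.5
```

```bash
cat > st.py <<'E'
from h import *
s=read_state();e=s['eef_pos'];d=e[:2]-[523.5,-343.3];a=-.228
print(round(s['clock'],2),np.round(e,1),np.round(s['tool_rot'],3),'w',round(s['width'],1),'F',np.round(s['force'],1),"x'",round(d@[np.cos(a),np.sin(a)],1),"y'",round(d@[-np.sin(a),np.cos(a)],1))
E
python3 st.py
```

```text
22.3 [ 624.6 -365.6  174.8] [-3.135 -0.024 -0.227] w 14.5 F [10.4 -3.6 -4.4] x' 103.6 y' 1.1
```

Request:
move_arm:
  series:
    - [[-0.0133, 0, -0.0107], 0]
    - [[-0.028, 0, -0.0194], 0]
    - [[-0.0441, 0, -0.0251], 0]
    - [[-0.0609, 0, -0.0276], 0]
    - [[-0.078, 0, -0.0268], 0]

```text
clock: 22.92
eef_pos: [550.7, -348.8, 203.1]
tool_rot: [-3.136, -0.033, -0.227]
force: [4.6, -2.8, -1.5]
width: 14.2
```

```bash
python3 st.py
```

```text
22.93 [ 550.7 -348.8  203.1] [-3.136 -0.033 -0.227] w 14.2 F [ 4.6 -2.8 -1.5] x' 27.8 y' 0.8
```

Request:
move_arm:
  series:
    - [[-0.017, 0, 0.006], 0]
    - [[-0.0338, 0, 0.0145], 0]
    - [[-0.0475, 0, 0.025], 0]
    - [[-0.0591, 0, 0.038], 0]
    - [[-0.0682, 0, 0.053], 0]

```text
clock: 23.55
eef_pos: [484.6, -333.7, 150.4]
tool_rot: [-3.138, -0.032, -0.228]
force: [-4.8, 0.5, 9.0]
width: 14.6
```

```bash
python3 st.py
```

```text
23.55 [ 484.6 -333.7  150.4] [-3.138 -0.032 -0.228] w 14.6 F [-4.8  0.5  9. ] x' -40.1 y' 0.5
```

Request:
move_arm:
  series:
    - [[-0.0055, 0, 0.012], 0]
    - [[-0.0085, 0, 0.024], 0]
    - [[-0.0095, 0, 0.033], 0]
    - [[-0.0098, 0, 0.039], 0]
    - [[-0.0098, 0, 0.039], 0]

```text
clock: 24.18
eef_pos: [474.7, -331.4, 112.5]
tool_rot: [-3.139, -0.03, -0.228]
force: [-3.0, 0.4, 4.5]
width: 14.4
```

```bash
python3 st.py
```

```text
24.18 [ 474.7 -331.4  112.5] [-3.139 -0.03  -0.228] w 14.4 F [-3.   0.4  4.5] x' -50.2 y' 0.6
```

Request:
move_arm:
  series:
    - [[0, 0, 0], 0]
    - [[0, 0, 0], 0]
    - [[0, 0, -0.01], 0]
    - [[0, 0, -0.025], 0]
    - [[0, 0, -0.035], 0]
  claw: 0.4

```text
clock: 24.8
eef_pos: [474.2, -331.6, 149.1]
tool_rot: [-3.139, -0.031, -0.228]
force: [-0.5, -0.7, -0.1]
width: 34.2
```

Request:
move_arm:
  series:
    - [[-0.002, 0, 0], 0]
    - [[-0.002, 0, 0], 0]
    - [[-0.002, 0, 0], 0]
    - [[-0.002, 0, 0], 0]
  claw: 0

```text
clock: 25.3
eef_pos: [472.1, -331.0, 148.6]
tool_rot: [-3.139, -0.031, -0.228]
force: [-0.2, -0.9, -0.2]
width: 0.1
```

Request:
move_arm:
  series:
    - [[0, 0, 0.008], 0]
    - [[0, 0, 0.014], 0]
    - [[0, 0, 0.02], 0]
    - [[0, 0, 0.024], 0]
    - [[0, 0, 0.024], 0]

```text
clock: 25.92
eef_pos: [472.7, -330.9, 124.2]
tool_rot: [-3.139, -0.03, -0.228]
force: [0.8, 0.3, -0.4]
width: -0.2
```

```bash
python3 st.py
```

```text
25.93 [ 472.7 -330.9  124.2] [-3.139 -0.03  -0.228] w -0.2 F [ 0.8  0.3 -0.4] x' -52.3 y' 0.6
```

Request:
move_arm:
  series:
    - [[0, 0, 0.003], 0]
    - [[0, 0, 0.005], 0]
    - [[0, 0, 0.007], 0]
    - [[0, 0, 0.007], 0]

```text
clock: 26.42
eef_pos: [472.5, -330.9, 117.0]
tool_rot: [-3.139, -0.029, -0.228]
force: [-1.2, 0.6, 2.9]
width: 0.3
```

Request:
move_arm:
  series:
    - [[0, 0, -0.03], 0]
    - [[0.01, 0, -0.07], 0]
    - [[0.02, 0, -0.11], 0]
    - [[0.03, 0, -0.13], 0]
    - [[0.03, 0, -0.13], 0]
  claw: 0.5

```text
clock: 27.05
eef_pos: [499.6, -337.6, 249.5]
tool_rot: [-3.14, -0.033, -0.228]
force: [-0.1, -0.0, -0.2]
width: 42.6
```

```bash
python3 st.py; python3 - <<'E'
from h import *
Tt=T();p=proj('wrist',(523.5,-343.3,119),Tt).astype(int);print(p)
x0=max(0,p[0]-120);y0=max(0,min(p[1]-90,240))
snap('wrist','l2',(x0,y0,x0+240,y0+180),3.3)
E
```

```text
27.05 [ 499.6 -337.6  249.5] [-3.14  -0.033 -0.228] w 42.6 F [-0.1 -0.  -0.2] x' -24.6 y' 0.2
[284 176]
```

View pics/l2.png

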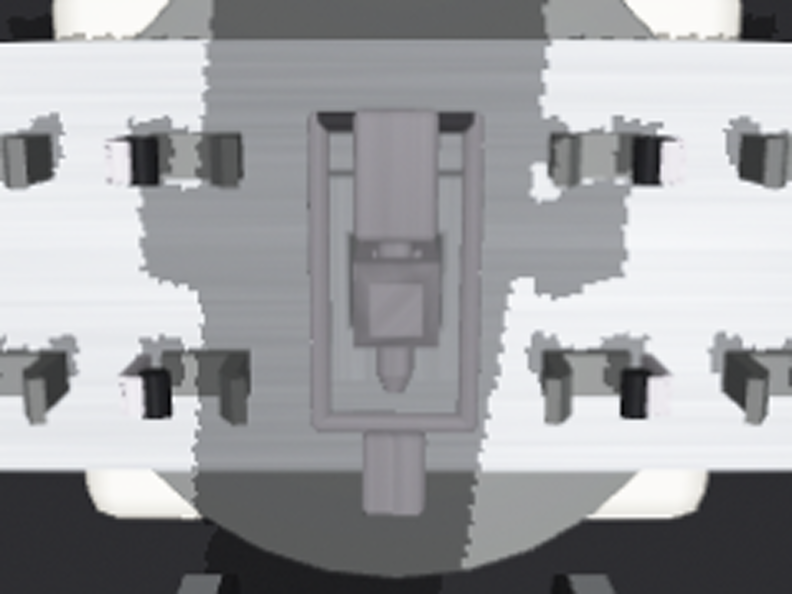

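```bash
python3 - <<'E'
from h import *
Tt=np.load('pics/l2_T.npy');x0=284-120;y0=176-90;a=-.2286
def P(x,y,z):
    w=[523.5+x*np.cos(a)-y*np.sin(a),-343.3+x*np.sin(a)+y*np.cos(a),z];u=proj('wrist',w,Tt);return np.round((u-[x0,y0])*3.3)
for n,p in(('shaft outer +x z134',(10,0,134)),('shaft outer -x z134',(-10,0,134)),('inner top c',(0,0,140)),('head front top',(10,0,127)),('head back top',(41,0,127)),('tip',(-28,0,119)),('tip low',(-28,0,116)),('bar out',(-38,0,119)),('tab end',(-61,0,119)),('tab end low',(-61,0,113)),('hub +x',(26,0,109)),('hub -x',(-26,0,109)),('plate +x',(60,0,81)),('plate -x',(-60,0,81))):print(n,P(*p))
E
```

```text
shaft outer +x z134 [399. 267.]
shaft outer -x z134 [399. 351.]
inner top c [399. 314.]
head front top [399. 262.]
head back top [399. 128.]
tip [399. 408.]
tip low [399. 405.]
bar out [399. 446.]
tab end [399. 531.]
tab end low [399. 522.]
hub +x [399. 187.]
hub -x [399. 390.]
plate +x [399.  49.]
plate -x [398. 479.]
```

The loop lies closed round the shaft, but the shank shows between head and shaft at (395,250) and the tip is about 3 mm short, so the pin backed out roughly 3–4 mm. I'll push the head home from behind with shut fingers.

Request:
move_arm:
  series:
    - [[0.03, 0, 0], 0]
    - [[0.06, 0, 0.01], 0]
    - [[0.091, 0, 0.04], 0]
    - [[0.091, 0, 0.08], 0]
    - [[0.091, 0, 0.11], 0]
  claw: 0

```text
clock: 27.72
eef_pos: [588.0, -357.1, 136.4]
tool_rot: [-3.138, -0.025, -0.228]
force: [0.2, 0.2, 0.4]
width: 0.1
```

Request:
move_arm:
  series:
    - [[0, 0, 0.015], 0]
    - [[0, 0, 0.027], 0]
    - [[0, 0, 0.027], 0]
    - [[-0.004, 0, 0.027], 0]
    - [[-0.007, 0, 0.027], 0]

```text
clock: 28.35
eef_pos: [582.0, -355.9, 110.5]
tool_rot: [-3.138, -0.026, -0.228]
force: [0.2, 0.1, 1.3]
width: -0.2
```

```bash
python3 st.py
```

```text
28.35 [ 582.  -355.9  110.5] [-3.138 -0.026 -0.228] w -0.2 F [0.2 0.1 1.3] x' 59.9 y' 1.0
```

Request:
move_arm:
  series:
    - [[-0.002, 0.0005, 0], 0]
    - [[-0.004, 0.0005, 0], 0]
    - [[-0.006, 0.0005, 0], 0]
    - [[-0.006, 0.0005, 0], 0]

```text
clock: 28.85
eef_pos: [576.7, -355.2, 110.8]
tool_rot: [-3.139, -0.028, -0.228]
force: [0.7, -0.6, 1.5]
width: 0.4
```

```bash
python3 st.py
```

```text
28.85 [ 576.7 -355.2  110.8] [-3.139 -0.028 -0.228] w 0.4 F [ 0.7 -0.6  1.5] x' 54.5 y' 0.4
```

Request:
move_arm:
  series:
    - [[-0.002, 0, 0], 0]
    - [[-0.004, 0, 0], 0]
    - [[-0.005, 0, 0], 0]
    - [[-0.005, 0, 0], 0]

```text
clock: 29.35
eef_pos: [574.5, -354.6, 111.5]
tool_rot: [-3.139, -0.034, -0.227]
force: [6.5, -1.3, 0.7]
width: -0.1
```

```bash
python3 st.py
```

```text
29.35 [ 574.5 -354.6  111.5] [-3.139 -0.034 -0.227] w -0.1 F [ 6.5 -1.3  0.7] x' 52.2 y' 0.5
```

Request:
move_arm:
  series:
    - [[-0.002, 0, 0], 0]
    - [[-0.004, 0, 0], 0]
    - [[-0.004, 0, 0], 0]

```text
clock: 29.72
eef_pos: [574.4, -354.5, 112.2]
tool_rot: [-3.139, -0.042, -0.227]
force: [9.7, -2.3, -3.5]
width: -0.2
```

Request:
move_arm:
  series:
    - [[0.01, 0, 0], 0]
    - [[0.015, 0, -0.03], 0]
    - [[0.0, 0, -0.08], 0]
    - [[-0.03, 0, -0.13], 0]
    - [[-0.077, 0, -0.138], 0]
  claw: 0.5

```text
clock: 30.35
eef_pos: [495.1, -336.5, 250.0]
tool_rot: [-3.141, -0.048, -0.226]
force: [-0.0, -1.0, -0.4]
width: 42.8
```

```bash
python3 st.py; python3 - <<'E'
from h import *
snap('wrist','l3')
Tt=np.load('pics/l3_T.npy');a=-.2286
g=cv2.imread('pics/l3_raw.png').astype(int)
def P(x,y,z):
    w=[523.5+x*np.cos(a)-y*np.sin(a),-343.3+x*np.sin(a)+y*np.cos(a),z];return proj('wrist',w,Tt)
for n,p in(('head back',(41,0,127)),('head front',(10,0,127)),('sh+',(10,0,134)),('sh-',(-10,0,134)),('tip',(-28,0,117)),('bar in',(-33,0,117)),('bar out',(-38,0,117)),('tab0',(-39,0,117)),('tabend',(-61,0,117)),('plate+',(60,0,81)),('plate-',(-60,0,81))):print(n,np.round(P(*p),1))
c=int(round(P(0,0,140)[0]))-1
r0=int(P(62,0,81)[1])-8
print(c,r0,[int(v) for v in g[r0:r0+160,c].mean(1)])
E
```

```text
30.35 [ 495.1 -336.5  250. ] [-3.141 -0.048 -0.226] w 42.8 F [-0.  -1.  -0.4] x' -29.2 y' 0.2
head back [285.  120.8]
head front [284.9 161.5]
sh+ [284.9 162.6]
sh- [284.8 188.5]
tip [284.7 205.6]
bar in [284.7 211.4]
bar out [284.7 217.2]
tab0 [284.7 218.3]
tabend [284.6 242.9]
plate+ [284.8  98.4]
plate- [284.5 228.8]
284 88 [97, 97, 97, 97, 97, 97, 97, 135, 152, 155, 156, 156, 153, 153, 154, 153, 152, 153, 155, 157, 157, 155, 151, 151, 152, 152, 150, 150, 152, 155, 148, 135, 147, 154, 157, 156, 156, 156, 156, 156, 156, 155, 156, 155, 154, 154, 154, 154, 154, 153, 153, 153, 152, 152, 152, 152, 152, 152, 151, 151, 151, 150, 150, 150, 150, 149, 149, 149, 149, 142, 129, 129, 113, 117, 126, 130, 133, 133, 132, 138, 147, 148, 147, 146, 145, 145, 145, 146, 149, 150, 151, 150, 149, 150, 150, 138, 117, 111, 115, 134, 146, 147, 147, 147, 147, 147, 147, 147, 147, 147, 147, 145, 136, 135, 135, 136, 133, 150, 154, 154, 154, 155, 155, 133, 138, 148, 151, 144, 127, 123, 134, 141, 143, 143, 144, 143, 143, 142, 143, 143, 142, 142, 142, 142, 142, 142, 142, 141, 142, 142, 141, 142, 142, 129, 100, 92, 92, 92, 92, 92]
```

The pin is home now: head front at row 157.5 against 158.5 predicted, tip at 204 against 203. On to the tubes.

Request:
move_arm:
  series:
    - [[-0.01, -0.043, -0.006], -0.12]
    - [[-0.02, -0.086, -0.012], -0.24]
    - [[-0.03, -0.129, -0.018], -0.36]
    - [[-0.04, -0.172, -0.024], -0.48]
    - [[-0.049, -0.2145, -0.03], -0.6]

```text
clock: 31.02
eef_pos: [484.2, -113.4, 276.3]
tool_rot: [3.124, -0.026, 0.376]
force: [0.8, 0.1, 0.0]
width: 42.3
```

Request:
move_arm:
  series:
    - [[0.0164, -0.042, -0.004], -0.12]
    - [[0.0328, -0.084, -0.008], -0.24]
    - [[0.0492, -0.126, -0.012], -0.36]
    - [[0.0656, -0.168, -0.016], -0.48]
    - [[0.082, -0.2095, -0.02], -0.6]

```text
clock: 31.65
eef_pos: [482.3, 112.5, 294.4]
tool_rot: [3.113, -0.009, 0.979]
force: [1.0, 0.1, 0.1]
width: 42.8
```

Request:
move_arm:
  series:
    - [[0.0373, -0.0241, 0], -0.12]
    - [[0.0746, -0.0482, 0], -0.24]
    - [[0.112, -0.0724, 0], -0.36]
    - [[0.149, -0.0965, 0], -0.48]
    - [[0.1864, -0.1206, 0], -0.597]

```text
clock: 32.28
eef_pos: [485.9, 334.8, 291.8]
tool_rot: [3.115, 0.012, 1.579]
force: [0.2, -1.1, -0.0]
width: 42.6
```

```bash
cat > tubes.py <<'E'
from h import *
import sys
def find(name):
    snap('wrist',name); Tt=np.load('pics/%s_T.npy'%name); im=cv2.imread('pics/%s_raw.png'%name)
    m=(im.min(2)>135).astype(np.uint8); m[345:]=0
    n,lab,st,_=cv2.connectedComponentsWithStats(m); out=[]
    for i in range(1,n):
        if st[i,4]<150: continue
        v,u=np.nonzero(lab==i)
        P=np.array([onz('wrist',q,10,Tt)[:2] for q in zip(u,v)])
        c,(w,h),_=cv2.minAreaRect(P.astype(np.float32)); w,h=sorted((w,h))
        if not(95<h<150 and w<40): continue
        d=np.linalg.svd(P-P.mean(0),full_matrices=False)[2][0]; t=(P-P.mean(0))@d
        ctr=P.mean(0)+d*(t.max()+t.min())/2
        yaw=np.arctan2(d[1],d[0])%np.pi
        tool=Tt[:3,:3].T@(np.append(ctr,10)-Tt[:3,3])
        ty=np.arctan2(Tt[1,0],Tt[0,0]); dy=(yaw-ty+np.pi/2)%np.pi-np.pi/2
        print('tube ctr',np.round(ctr,1),'len',round(h,1),'wid',round(w,1),'yaw',round(yaw,3),'tool',np.round(tool/1000,4),'turn',round(-dy,3))
find(sys.argv[1]); import st
E
python3 tubes.py t1
```

```text
tube ctr [425.  418.3] len 124.2 wid 22.7 yaw 1.541 tool [ 0.0872 -0.0676  0.2791] turn 0.038Traceback (most recent call last):
  File "tubes.py", line 19, in <module>
    find(sys.argv[1]); import st
    ~~~~^^^^^^^^^^^^^
  File "tubes.py", line 10, in find
    P=np.array([onz('wrist',q,10,Tt)[:2] for q in zip(u,v)])
                ~~~^^^^^^^^^^^^^^^^^
  File "h.py", line 17, in onz
    o,d=ray(n,uv,Tt); return o+d*(z-o[2])/d[2]
        ~~~^^^^^^^^^
  File "h.py", line 13, in ray
    m,f,P=cam(n,Tt); d=(np.array(uv,float)-[m['cx'],m['cy']])/f; a=d.copy()
          ~~~^^^^^^
  File "h.py", line 7, in cam
    m=camera_model(n); f=210/np.tan(np.radians(m['fov_y'])/2)
ValueError: time passes only in moves, steps and waits
```

```bash
python3 - <<'E'
s=open('h.py').read()
s=s.replace("def cam(n","_C={n:camera_model(n) for n in('scene','side','wrist')}\ndef cam(n").replace("m=camera_model(n); f","m=_C[n]; f")
open('h.py','w').write(s)
t=open('tubes.py').read().replace("if st[i,4]<150: continue","if not 150<st[i,4]<9000: continue").replace("find(name):\n    snap","find(name):\n    snap")
open('tubes.py','w').write(t)
E
python3 tubes.py t2
```

```text
tube ctr [425.1 417.7] len 124.5 wid 24.0 yaw 1.538 tool [ 0.0775 -0.0647  0.2804] turn 0.051
tube ctr [662.8 413.6] len 124.3 wid 24.5 yaw 1.475 tool [0.0691 0.1728 0.2865] turn 0.114
tube ctr [435.7 263.8] len 128.3 wid 23.8 yaw 1.793 tool [-0.0766 -0.057   0.2811] turn -0.204
32.38 [484.  339.4 292. ] [3.117 0.006 1.584] w 42.7 F [0.9 0.2 0. ] x' -192.8 y' 656.1
```

Request:
move_arm:
  series:
    - [[0.025, -0.022, 0.05], 0.025]
    - [[0.05, -0.044, 0.1], 0.051]
    - [[0.0775, -0.066, 0.15], 0.051]
    - [[0.0775, -0.066, 0.19], 0.051]
    - [[0.0775, -0.066, 0.2], 0.051]

```text
clock: 33.0
eef_pos: [421.1, 412.2, 87.1]
tool_rot: [3.119, 0.011, 1.532]
force: [0.9, -0.9, 0.6]
width: 42.5
```

```bash
python3 tubes.py t3; python3 -c "
from h import *
print(shift((424.5,418,2.5)))"
```

```text
tube ctr [425.  415.1] len 127.9 wid 23.7 yaw 1.542 tool [0.0039 0.0021 0.0772] turn -0.009
33.05 [421.7 412.6  87.6] [3.119 0.009 1.532] w 42.4 F [-0.4  0.4 -0.1] x' -270.1 y' 713.3
[0.0063 0.0007 0.0851]
```

Request:
move_arm:
  series:
    - [[0.004, 0.001, 0.03], 0]
    - [[0.004, 0.001, 0.06], 0]
    - [[0.004, 0.001, 0.08], 0]
    - [[0.004, 0.001, 0.0845], 0]
    - [[0.004, 0.001, 0.0845], 0]

```text
clock: 33.67
eef_pos: [425.2, 416.1, 3.9]
tool_rot: [3.118, 0.008, 1.531]
force: [-0.3, -0.5, 1.0]
width: 42.6
```

Request:
move_arm:
  series:
    - [[0, 0, 0], 0]
    - [[0, 0, 0], 0]
    - [[0, 0, 0], 0]
    - [[0, 0, 0], 0]
  claw: 0

```text
clock: 34.17
eef_pos: [425.7, 416.8, 5.2]
tool_rot: [3.117, 0.007, 1.531]
force: [-0.7, -0.3, 6.7]
width: 14.4
```

Request:
move_arm:
  series:
    - [[0, 0, -0.02], 0]
    - [[0, 0, -0.06], 0]
    - [[0, 0, -0.12], 0]
    - [[0, 0, -0.18], 0]
    - [[0, 0, -0.2], 0]

```text
clock: 34.8
eef_pos: [421.1, 420.5, 210.3]
tool_rot: [3.112, 0.001, 1.532]
force: [0.1, -0.0, -1.0]
width: 14.8
```

```bash
python3 tubes.py t4
```

```text
tube ctr [663.2 411.2] len 124.4 wid 26.4 yaw 1.475 tool [0.0004 0.2363 0.2074] turn 0.057
34.85 [421.5 420.6 210.9] [3.111e+00 1.000e-03 1.532e+00] w 14.8 F [-0.2  0.8  1.6] x' -272.1 y' 721.1
```

Request:
move_arm:
  series:
    - [[-0.04, 0.009, 0], 0.11]
    - [[-0.084, 0.019, 0], 0.23]
    - [[-0.128, 0.029, 0], 0.35]
    - [[-0.173, 0.04, 0], 0.47]
    - [[-0.218, 0.0506, 0], 0.587]

```text
clock: 35.48
eef_pos: [462.8, 198.5, 211.7]
tool_rot: [3.117, -0.014, 0.941]
force: [1.2, -1.1, -0.1]
width: 14.2
```

Request:
move_arm:
  series:
    - [[-0.031, 0.0326, 0], 0.117]
    - [[-0.0614, 0.0652, 0], 0.235]
    - [[-0.0922, 0.0977, 0], 0.352]
    - [[-0.123, 0.13, 0], 0.47]
    - [[-0.1536, 0.1629, 0], 0.587]

```text
clock: 36.1
eef_pos: [503.0, -23.3, 212.7]
tool_rot: [3.129, -0.023, 0.35]
force: [0.7, 0.3, 0.3]
width: 14.3
```

Request:
move_arm:
  series:
    - [[-0.008, 0.044, 0.007], 0.117]
    - [[-0.015, 0.088, 0.014], 0.235]
    - [[-0.0225, 0.132, 0.021], 0.352]
    - [[-0.03, 0.177, 0.028], 0.47]
    - [[-0.0376, 0.2208, 0.035], 0.587]

```text
clock: 36.72
eef_pos: [543.3, -245.1, 178.1]
tool_rot: [-3.139, -0.023, -0.241]
force: [0.5, 0.0, -0.7]
width: 14.3
```

```bash
cat > goal.py <<'E'
import sys, st
from h import *
y=float(sys.argv[1]); z=float(sys.argv[2]); a=-.2286
g=np.array([523.5+.5*np.cos(a)-y*np.sin(a),-343.3+y*np.cos(a),z])
print('goal',g,'shift',shift(g),'turn',round(T_yaw:=np.arctan2(T()[1,0],T()[0,0])-a,4))
E
python3 goal.py 108 150
```

```text
36.73 [ 543.3 -245.1  178.1] [-3.139 -0.023 -0.241] w 14.3 F [ 0.5  0.  -0.7] x' -2.9 y' 100.1
goal [ 548.46132241 -238.1096622   150.        ] shift [ 0.0027 -0.008   0.0282] turn -0.0125
```

Request:
move_arm:
  series:
    - [[0.003, -0.008, 0.01], -0.0125]
    - [[0.003, -0.008, 0.025], -0.0125]
    - [[0.003, -0.008, 0.04], -0.0125]
    - [[0.003, -0.008, 0.048], -0.0125]
    - [[0.003, -0.008, 0.048], -0.0125]

```text
clock: 37.35
eef_pos: [548.7, -237.6, 129.5]
tool_rot: [-3.139, -0.022, -0.228]
force: [0.6, -0.2, -0.4]
width: 14.3
```

```bash
python3 goal.py 108 90.7; python3 -c "
from h import *
snap('wrist','q1')"
```

```text
37.35 [ 548.7 -237.6  129.5] [-3.139 -0.022 -0.228] w 14.3 F [ 0.6 -0.2 -0.4] x' 0.7 y' 108.7
goal [ 548.46132241 -238.1096622    90.7       ] shift [-0.001   0.0007  0.0388] turn 0.0008
```

Request:
move_arm:
  series:
    - [[-0.001, 0.0007, 0.006], 0]
    - [[-0.001, 0.0007, 0.012], 0]
    - [[-0.001, 0.0007, 0.018], 0]
    - [[-0.001, 0.0007, 0.024], 0]

```text
clock: 37.9
eef_pos: [548.2, -240.3, 106.3]
tool_rot: [-3.142, -0.023, -0.229]
force: [-2.0, -1.0, 11.6]
width: 14.3
```

Request:
move_arm:
  series:
    - [[0, 0, 0.004], 0]
    - [[0, 0, 0.008], 0]
    - [[0, 0, 0.012], 0]
    - [[0, 0, 0.016], 0]
    - [[0, 0, 0.016], 0]

```text
clock: 38.52
eef_pos: [548.9, -239.1, 90.6]
tool_rot: [-3.14, -0.023, -0.229]
force: [-1.2, 3.3, 6.5]
width: 14.3
```

```bash
python3 goal.py 108 90.7
```

```text
38.52 [ 548.9 -239.1   90.6] [-3.14  -0.023 -0.229] w 14.3 F [-1.2  3.3  6.5] x' 1.2 y' 107.2
goal [ 548.46132241 -238.1096622    90.7       ] shift [-0.0007 -0.0009 -0.0001] turn -0.0001
```

Request:
move_arm:
  series:
    - [[0, 0.0, 0.0015], 0]
    - [[0, 0.0, 0.0025], 0]
    - [[0, 0.0, 0.0025], 0]

```text
clock: 38.9
eef_pos: [549.0, -239.1, 90.3]
tool_rot: [-3.141, -0.024, -0.229]
force: [-5.7, 4.2, 21.9]
width: 14.6
```

Request:
move_arm:
  series:
    - [[0, 0, -0.0015], 0]
    - [[0, 0, -0.002], 0]
    - [[0, 0, -0.02], 0]
    - [[0, 0, -0.05], 0]
    - [[0, 0, -0.09], 0]
  claw: 0.4

```text
clock: 39.52
eef_pos: [546.5, -238.6, 181.2]
tool_rot: [-3.141, -0.022, -0.229]
force: [0.2, -0.3, -0.4]
width: 34.0
```

Request:
move_arm:
  series:
    - [[-0.015, 0.012, -0.006], 0]
    - [[-0.03, 0.024, -0.012], 0]
    - [[-0.045, 0.035, -0.018], 0]
    - [[-0.045, 0.035, -0.02], 0]
    - [[-0.045, 0.035, -0.02], 0]

```text
clock: 40.15
eef_pos: [494.6, -262.3, 200.1]
tool_rot: [-3.141, -0.023, -0.229]
force: [0.8, -0.4, 0.7]
width: 34.0
```

```bash
python3 st.py; python3 - <<'E'
from h import *
snap('wrist','q2')
a=-.2286;Tt=np.load('pics/q2_T.npy')
C=np.array([524,-343.3])
def P(x,y,z): return np.round(proj('wrist',[C[0]+x*np.cos(a)-y*np.sin(a),C[1]+x*np.sin(a)+y*np.cos(a),z],Tt)).tolist()
print('tube ends',P(60,108,95.5),P(-60,108,95.5),'roller',P(30,118,106.5),'pin',P(10,0,127))
E
```

```text
40.15 [ 494.6 -262.3  200.1] [-3.141 -0.023 -0.229] w 34.0 F [ 0.8 -0.4  0.7] x' -46.4 y' 72.4
tube ends [232.0, 62.0] [238.0, 229.0] roller [216.0, 107.0] pin [400.0, 140.0]
```

Request:
move_arm:
  series:
    - [[-0.009, -0.038, -0.006], -0.12]
    - [[-0.018, -0.076, -0.012], -0.24]
    - [[-0.027, -0.114, -0.018], -0.36]
    - [[-0.036, -0.152, -0.024], -0.48]
    - [[-0.0443, -0.19, -0.03], -0.597]

```text
clock: 40.83
eef_pos: [494.3, -64.7, 229.2]
tool_rot: [3.13, -0.02, 0.374]
force: [0.8, 0.3, -0.4]
width: 34.4
```

Request:
move_arm:
  series:
    - [[0.014, -0.0364, -0.006], -0.12]
    - [[0.028, -0.0728, -0.012], -0.24]
    - [[0.042, -0.109, -0.018], -0.36]
    - [[0.056, -0.1456, -0.024], -0.48]
    - [[0.0702, -0.182, -0.03], -0.597]

```text
clock: 41.45
eef_pos: [492.5, 132.6, 258.6]
tool_rot: [3.122, -0.011, 0.976]
force: [0.6, -0.3, -0.8]
width: 34.3
```

Request:
move_arm:
  series:
    - [[0.0225, -0.0132, -0.006], -0.12]
    - [[0.045, -0.0264, -0.012], -0.24]
    - [[0.0675, -0.0396, -0.018], -0.36]
    - [[0.09, -0.0528, -0.024], -0.48]
    - [[0.1126, -0.0659, -0.03], -0.597]

```text
clock: 42.08
eef_pos: [500.2, 264.6, 288.3]
tool_rot: [3.12, 0.002, 1.578]
force: [0.8, 0.5, 0.2]
width: 34.0
```

```bash
python3 tubes.py t5
```

```text
tube ctr [662.1 404.5] len 103.5 wid 21.5 yaw 1.47 tool [0.1392 0.1568 0.2816] turn 0.107
tube ctr [564.5 266.5] len 124.4 wid 24.3 yaw 1.822 tool [0.002  0.0582 0.2797] turn -0.244
tube ctr [435.9 263.6] len 124.5 wid 24.4 yaw 1.795 tool [-0.     -0.0704  0.2769] turn -0.217
tube ctr [95.9 44.7] len 113.6 wid 29.1 yaw 1.41 tool [-0.2166 -0.4118  0.2698] turn 0.168
42.12 [499.9 269.3 289.5] [ 3.119 -0.004  1.585] w 33.8 F [0.7 4.4 1.3] x' -161.4 y' 591.4
```

Request:
move_arm:
  series:
    - [[0.002, 0.02, 0.05], -0.1]
    - [[0.002, 0.04, 0.1], -0.2]
    - [[0.002, 0.0572, 0.15], -0.244]
    - [[0.002, 0.0572, 0.2], -0.244]
    - [[0.002, 0.0572, 0.2], -0.244]
  claw: 0.5

```text
clock: 42.75
eef_pos: [559.1, 271.2, 86.7]
tool_rot: [3.127, 0.004, 1.829]
force: [-0.1, 0.8, -0.2]
width: 42.6
```

```bash
python3 tubes.py t6
```

```text
tube ctr [435.5 263.2] len 125.7 wid 23.8 yaw 1.791 tool [ 0.024  -0.1227  0.0748] turn 0.038
tube ctr [564.6 264.8] len 127.5 wid 23.0 yaw 1.818 tool [-0.0073  0.0025  0.0768] turn 0.011
42.8 [560.5 273.   89.8] [3.122e+00 2.000e-03 1.829e+00] w 43.1 F [-0.3 -0.3  0.4] x' -103.2 y' 608.7
```

Request:
move_arm:
  series:
    - [[-0.0065, 0.0015, 0.03], 0.01]
    - [[-0.0065, 0.0015, 0.06], 0.01]
    - [[-0.0065, 0.0015, 0.08], 0.01]
    - [[-0.0065, 0.0015, 0.0853], 0.01]
    - [[-0.0065, 0.0015, 0.0853], 0.01]

```text
clock: 43.42
eef_pos: [565.8, 268.1, 5.6]
tool_rot: [3.12, 0.001, 1.819]
force: [0.4, -0.3, -0.1]
width: 43.0
```

Request:
move_arm:
  series:
    - [[0, 0, 0], 0]
    - [[0, 0, 0], 0]
    - [[0, 0, 0], 0]
    - [[0, 0, 0], 0]
  claw: 0

```text
clock: 43.92
eef_pos: [566.4, 268.9, 7.0]
tool_rot: [3.118, 0.0, 1.819]
force: [-1.0, -0.1, 7.1]
width: 14.5
```

Request:
move_arm:
  series:
    - [[0, 0, -0.02], 0]
    - [[0, 0, -0.07], 0]
    - [[0, 0, -0.13], 0]
    - [[0, 0, -0.19], 0]
    - [[0, 0, -0.2], 0]

```text
clock: 44.55
eef_pos: [563.3, 270.1, 213.2]
tool_rot: [3.11, -0.003, 1.82]
force: [-0.4, -0.0, -0.8]
width: 14.4
```

Request:
move_arm:
  series:
    - [[-0.032, -0.01, 0], 0.13]
    - [[-0.068, -0.021, 0], 0.27]
    - [[-0.104, -0.032, 0], 0.41]
    - [[-0.141, -0.043, 0], 0.55]
    - [[-0.1772, -0.0541, 0], 0.683]

```text
clock: 45.18
eef_pos: [554.0, 83.5, 211.1]
tool_rot: [3.119, -0.022, 1.133]
force: [-0.0, 0.0, -1.2]
width: 14.6
```

Request:
move_arm:
  series:
    - [[-0.0343, 0.014, 0], 0.137]
    - [[-0.0686, 0.028, 0], 0.274]
    - [[-0.103, 0.042, 0], 0.41]
    - [[-0.137, 0.056, 0], 0.547]
    - [[-0.1715, 0.0698, 0], 0.683]

```text
clock: 45.8
eef_pos: [543.8, -102.4, 209.1]
tool_rot: [3.138, -0.031, 0.446]
force: [-0.6, -0.7, -0.6]
width: 14.6
```

Request:
move_arm:
  series:
    - [[-0.018, 0.0325, 0], 0.137]
    - [[-0.036, 0.065, 0.006], 0.274]
    - [[-0.054, 0.0975, 0.012], 0.41]
    - [[-0.072, 0.13, 0.02], 0.547]
    - [[-0.089, 0.1625, 0.03], 0.683]

```text
clock: 46.42
eef_pos: [533.9, -288.0, 176.9]
tool_rot: [-3.124, -0.026, -0.242]
force: [0.4, -0.8, 0.2]
width: 13.9
```

```bash
python3 goal.py 56 126
```

```text
46.42 [ 533.9 -288.   176.9] [-3.124 -0.026 -0.242] w 13.9 F [ 0.4 -0.8  0.2] x' -2.3 y' 56.2
goal [ 536.67738569 -288.75686188  126.        ] shift [0.0015 0.001  0.051 ] turn -0.0132
```

Request:
move_arm:
  series:
    - [[0.004, 0.001, 0.01], -0.013]
    - [[0.004, 0.001, 0.025], -0.013]
    - [[0.004, 0.001, 0.04], -0.013]
    - [[0.004, 0.001, 0.049], -0.013]
    - [[0.004, 0.001, 0.049], -0.013]

```text
clock: 47.05
eef_pos: [538.6, -288.5, 127.1]
tool_rot: [-3.124, -0.024, -0.228]
force: [-0.6, 0.9, -0.4]
width: 14.3
```

```bash
python3 goal.py 56 92.5
```

```text
47.05 [ 538.6 -288.5  127.1] [-3.124 -0.024 -0.228] w 14.3 F [-0.6  0.9 -0.4] x' 2.3 y' 56.8
goal [ 536.67738569 -288.75686188   92.5       ] shift [-0.0027  0.0013  0.0346] turn 0.0009
```

Request:
move_arm:
  series:
    - [[0, 0.001, 0.006], 0]
    - [[0, 0.001, 0.012], 0]
    - [[0, 0.001, 0.017], 0]
    - [[0, 0.001, 0.022], 0]

```text
clock: 47.55
eef_pos: [538.8, -290.5, 105.9]
tool_rot: [-3.126, -0.025, -0.229]
force: [-2.6, -0.3, 7.5]
width: 14.4
```

Request:
move_arm:
  series:
    - [[0, 0, 0.004], 0]
    - [[0, 0, 0.008], 0]
    - [[0, 0, 0.012], 0]
    - [[0, 0, 0.014], 0]
    - [[0, 0, 0.014], 0]

```text
clock: 48.18
eef_pos: [539.1, -290.0, 92.4]
tool_rot: [-3.126, -0.024, -0.229]
force: [-2.7, 1.5, 6.5]
width: 14.3
```

```bash
python3 goal.py 56 92.5
```

```text
48.17 [ 539.1 -290.    92.4] [-3.126 -0.024 -0.229] w 14.3 F [-2.7  1.5  6.5] x' 3.2 y' 55.4
goal [ 536.67738569 -288.75686188   92.5       ] shift [-0.0027 -0.0007 -0.0001] turn -0.0004
```

Press for the firm stop, release, and return for the next tube.

Request:
move_arm:
  series:
    - [[0, 0.0, 0.0015], 0]
    - [[0, 0.0, 0.0025], 0]
    - [[0, 0.0, 0.0025], 0]

```text
clock: 48.55
eef_pos: [539.2, -290.0, 92.2]
tool_rot: [-3.127, -0.025, -0.229]
force: [-5.2, 2.1, 19.8]
width: 14.1
```

Request:
move_arm:
  series:
    - [[0, 0, -0.0015], 0]
    - [[0, 0, -0.002], 0]
    - [[0, 0, -0.02], 0]
    - [[0, 0, -0.06], 0]
    - [[0, 0, -0.11], 0]
  claw: 0.4

```text
clock: 49.18
eef_pos: [535.7, -290.7, 203.2]
tool_rot: [-3.126, -0.023, -0.229]
force: [0.7, -0.8, -0.4]
width: 34.2
```

Request:
move_arm:
  series:
    - [[-0.009, -0.042, -0.006], -0.12]
    - [[-0.018, -0.084, -0.012], -0.24]
    - [[-0.027, -0.126, -0.018], -0.36]
    - [[-0.036, -0.168, -0.024], -0.48]
    - [[-0.0443, -0.205, -0.03], -0.597]

```text
clock: 49.8
eef_pos: [538.3, -79.6, 236.6]
tool_rot: [3.141, -0.029, 0.373]
force: [0.1, -0.7, -0.2]
width: 33.7
```

Request:
move_arm:
  series:
    - [[0.007, -0.04, -0.006], -0.12]
    - [[0.014, -0.08, -0.012], -0.24]
    - [[0.021, -0.12, -0.018], -0.36]
    - [[0.028, -0.16, -0.024], -0.48]
    - [[0.035, -0.2, -0.03], -0.597]

```text
clock: 50.42
eef_pos: [497.0, 120.3, 268.5]
tool_rot: [3.123, -0.024, 0.974]
force: [0.6, -0.5, -0.5]
width: 34.2
```

Request:
move_arm:
  series:
    - [[0.0225, -0.025, -0.002], -0.12]
    - [[0.045, -0.05, -0.004], -0.24]
    - [[0.0675, -0.075, -0.006], -0.36]
    - [[0.09, -0.1, -0.008], -0.48]
    - [[0.1126, -0.125, -0.01], -0.597]

```text
clock: 51.05
eef_pos: [456.5, 284.4, 279.8]
tool_rot: [3.112, -0.009, 1.575]
force: [-0.2, -0.0, -0.2]
width: 33.7
```

```bash
python3 tubes.py t7
```

```text
tube ctr [663.1 414.9] len 124.8 wid 24.3 yaw 1.473 tool [0.1272 0.199  0.2771] turn 0.102
tube ctr [435.9 263.6] len 126.2 wid 23.9 yaw 1.793 tool [-0.0232 -0.0287  0.2689] turn -0.219
51.1 [454.4 290.1 280.8] [ 3.112 -0.015  1.584] w 34.7 F [-0.4  4.   1.1] x' -210.5 y' 601.4
```

Request:
move_arm:
  series:
    - [[-0.01, -0.01, 0.05], -0.1]
    - [[-0.0232, -0.02, 0.1], -0.2]
    - [[-0.0232, -0.0297, 0.15], -0.219]
    - [[-0.0232, -0.0297, 0.19], -0.219]
    - [[-0.0232, -0.0297, 0.19], -0.219]
  claw: 0.5

```text
clock: 51.72
eef_pos: [429.7, 268.3, 88.2]
tool_rot: [3.113, -0.006, 1.803]
force: [-1.2, 0.2, -0.0]
width: 42.4
```

```bash
python3 tubes.py t8
```

```text
tube ctr [436.2 262.4] len 127.9 wid 23.7 yaw 1.796 tool [-0.0077  0.0028  0.0782] turn 0.007
51.77 [430.6 269.5  89.9] [ 3.11  -0.008  1.803] w 42.7 F [ 0.3 -0.5  1.2] x' -229.0 y' 576.0
```

Request:
move_arm:
  series:
    - [[-0.01, 0.0018, 0.03], 0.007]
    - [[-0.01, 0.0018, 0.06], 0.007]
    - [[-0.01, 0.0018, 0.08], 0.007]
    - [[-0.01, 0.0018, 0.0853], 0.007]
    - [[-0.01, 0.0018, 0.0853], 0.007]

```text
clock: 52.4
eef_pos: [438.1, 262.2, 6.0]
tool_rot: [3.108, -0.009, 1.796]
force: [1.1, 0.1, -0.1]
width: 42.8
```

Request:
move_arm:
  series:
    - [[0, 0, 0], 0]
    - [[0, 0, 0], 0]
    - [[0, 0, 0], 0]
    - [[0, 0, 0], 0]
  claw: 0

```text
clock: 52.9
eef_pos: [439.0, 262.9, 7.4]
tool_rot: [3.105, -0.01, 1.796]
force: [-0.4, -0.6, 7.7]
width: 14.3
```

Request:
move_arm:
  series:
    - [[0, 0, -0.02], 0]
    - [[0, 0, -0.07], 0]
    - [[0, 0, -0.13], 0]
    - [[0, 0, -0.19], 0]
    - [[0, 0, -0.2], 0]

```text
clock: 53.52
eef_pos: [433.6, 261.0, 211.6]
tool_rot: [3.098, -0.012, 1.796]
force: [0.2, 0.5, -0.6]
width: 14.2
```

Request:
move_arm:
  series:
    - [[-0.04, -0.0045, 0], 0.13]
    - [[-0.085, -0.0095, 0], 0.27]
    - [[-0.13, -0.0145, 0], 0.41]
    - [[-0.176, -0.0195, 0], 0.545]
    - [[-0.2212, -0.0245, 0], 0.675]

```text
clock: 54.15
eef_pos: [458.7, 38.2, 207.6]
tool_rot: [3.116, -0.036, 1.117]
force: [1.2, -0.4, 0.3]
width: 14.2
```

Request:
move_arm:
  series:
    - [[-0.0376, 0.0238, 0], 0.135]
    - [[-0.0752, 0.0476, 0], 0.27]
    - [[-0.1127, 0.0714, 0], 0.405]
    - [[-0.15, 0.0952, 0], 0.54]
    - [[-0.1879, 0.119, 0], 0.675]

```text
clock: 54.78
eef_pos: [482.6, -184.3, 203.5]
tool_rot: [-3.139, -0.043, 0.437]
force: [0.6, 0.3, -0.8]
width: 14.2
```

Request:
move_arm:
  series:
    - [[-0.0145, 0.042, 0], 0.135]
    - [[-0.029, 0.084, 0], 0.27]
    - [[-0.0434, 0.126, 0.005], 0.405]
    - [[-0.058, 0.168, 0.015], 0.54]
    - [[-0.0724, 0.2102, 0.025], 0.675]

```text
clock: 55.4
eef_pos: [506.4, -406.0, 173.8]
tool_rot: [-3.112, -0.03, -0.242]
force: [-0.6, 1.5, 0.1]
width: 14.4
```

```bash
python3 goal.py -56 128
```

```text
55.4 [ 506.4 -406.   173.8] [-3.112 -0.03  -0.242] w 14.4 F [-0.6  1.5  0.1] x' -2.5 y' -64.9
goal [ 511.29659892 -397.84313812  128.        ] shift [ 0.0014 -0.0077  0.0461] turn -0.0138
```

Request:
move_arm:
  series:
    - [[0.0015, -0.0077, 0.005], -0.0138]
    - [[0.0015, -0.0077, 0.02], -0.0138]
    - [[0.0015, -0.0077, 0.035], -0.0138]
    - [[0.0015, -0.0077, 0.046], -0.0138]
    - [[0.0015, -0.0077, 0.046], -0.0138]

```text
clock: 56.02
eef_pos: [510.7, -397.1, 126.9]
tool_rot: [-3.112, -0.029, -0.228]
force: [-0.6, -0.4, 0.4]
width: 14.4
```

```bash
python3 goal.py -56 92.9
```

```text
56.02 [ 510.7 -397.1  126.9] [-3.112 -0.029 -0.228] w 14.4 F [-0.6 -0.4  0.4] x' -0.3 y' -55.3
goal [ 511.29659892 -397.84313812   92.9       ] shift [-0.0003  0.0016  0.034 ] turn 0.0007
```

Request:
move_arm:
  series:
    - [[0, 0.001, 0.006], 0]
    - [[0, 0.001, 0.012], 0]
    - [[0, 0.001, 0.017], 0]
    - [[0, 0.0015, 0.022], 0]

```text
clock: 56.52
eef_pos: [511.8, -396.2, 105.6]
tool_rot: [-3.11, -0.029, -0.227]
force: [-1.4, 2.6, 6.1]
width: 14.2
```

Request:
move_arm:
  series:
    - [[0, 0, 0.004], 0]
    - [[0, 0, 0.008], 0]
    - [[0, 0, 0.011], 0]
    - [[0, 0, 0.013], 0]
    - [[0, 0, 0.013], 0]

```text
clock: 57.15
eef_pos: [512.1, -396.7, 92.9]
tool_rot: [-3.111, -0.029, -0.228]
force: [-1.7, -2.0, 4.5]
width: 13.9
```

```bash
python3 goal.py -56 92.9
```

```text
57.15 [ 512.1 -396.7   92.9] [-3.111 -0.029 -0.228] w 13.9 F [-1.7 -2.   4.5] x' 1.0 y' -54.6
goal [ 511.29659892 -397.84313812   92.9       ] shift [-0.0006  0.0013 -0.    ] turn 0.0011
```

Request:
move_arm:
  series:
    - [[0, 0.0, 0.0015], 0]
    - [[0, 0.0, 0.0025], 0]
    - [[0, 0.0, 0.0025], 0]

```text
clock: 57.52
eef_pos: [512.2, -396.8, 92.7]
tool_rot: [-3.112, -0.029, -0.228]
force: [-5.2, 2.3, 17.8]
width: 14.3
```

Request:
move_arm:
  series:
    - [[0, 0, -0.0015], 0]
    - [[0, 0, -0.002], 0]
    - [[0, 0, -0.02], 0]
    - [[0, 0, -0.06], 0]
    - [[0, 0, -0.115], 0]
  claw: 0.4

```text
clock: 58.15
eef_pos: [507.6, -398.7, 208.3]
tool_rot: [-3.11, -0.027, -0.227]
force: [0.6, -1.4, -0.0]
width: 34.3
```

Request:
move_arm:
  series:
    - [[-0.002, -0.052, -0.005], -0.11]
    - [[-0.0045, -0.104, -0.01], -0.22]
    - [[-0.0067, -0.156, -0.015], -0.34]
    - [[-0.009, -0.208, -0.02], -0.45]
    - [[-0.0111, -0.2602, -0.02], -0.567]

```text
clock: 58.78
eef_pos: [555.2, -141.6, 237.6]
tool_rot: [-3.131, -0.041, 0.344]
force: [0.5, -0.2, -1.3]
width: 34.2
```

Request:
move_arm:
  series:
    - [[0.026, -0.045, 0], -0.11]
    - [[0.052, -0.09, 0], -0.22]
    - [[0.078, -0.135, 0], -0.34]
    - [[0.104, -0.18, 0], -0.45]
    - [[0.1305, -0.2254, 0], -0.567]

```text
clock: 59.4
eef_pos: [602.2, 116.1, 246.5]
tool_rot: [3.127, -0.041, 0.915]
force: [1.6, 0.0, 0.2]
width: 34.0
```

Request:
move_arm:
  series:
    - [[0.046, -0.024, 0], -0.11]
    - [[0.092, -0.048, 0], -0.22]
    - [[0.139, -0.072, 0], -0.34]
    - [[0.185, -0.096, 0], -0.45]
    - [[0.231, -0.12, 0], -0.567]

```text
clock: 60.02
eef_pos: [648.2, 373.7, 255.2]
tool_rot: [3.107, -0.027, 1.486]
force: [0.7, 0.2, -0.9]
width: 34.3
```

```bash
python3 tubes.py t9
```

```text
tube ctr [635.9 550.7] len 134.1 wid 35.1 yaw 0.012 tool [ 0.1686 -0.0359  0.2487] turn 1.474
tube ctr [662.1 412.1] len 124.2 wid 23.7 yaw 1.473 tool [0.0328 0.0021 0.2464] turn 0.012
60.08 [645.6 383.  254.9] [ 3.109 -0.035  1.497] w 34.1 F [-1.3  4.1  0.6] x' -45.2 y' 735.2
```

Request:
move_arm:
  series:
    - [[0.015, 0.0015, 0.05], 0.012]
    - [[0.03, 0.0015, 0.1], 0.012]
    - [[0.0328, 0.0015, 0.14], 0.012]
    - [[0.0328, 0.0015, 0.165], 0.012]
    - [[0.0328, 0.0015, 0.165], 0.012]
  claw: 0.5

```text
clock: 60.7
eef_pos: [654.9, 419.7, 89.7]
tool_rot: [3.112, -0.034, 1.484]
force: [1.0, -0.4, 0.9]
width: 42.7
```

```bash
python3 tubes.py t10
```

```text
tube ctr [661.9 410.5] len 127.9 wid 24.1 yaw 1.475 tool [-0.0113  0.0055  0.0795] turn 0.009
60.75 [655.7 420.7  91.8] [ 3.109 -0.036  1.484] w 42.4 F [ 0.7 -0.3  0.9] x' -43.9 y' 774.1
```

Request:
move_arm:
  series:
    - [[-0.012, 0.0045, 0.03], 0.009]
    - [[-0.012, 0.0045, 0.06], 0.009]
    - [[-0.012, 0.0045, 0.08], 0.009]
    - [[-0.012, 0.0045, 0.087], 0.009]
    - [[-0.012, 0.0045, 0.087], 0.009]

```text
clock: 61.38
eef_pos: [661.9, 411.9, 4.4]
tool_rot: [3.11, -0.037, 1.475]
force: [0.4, 0.8, 0.6]
width: 42.6
```

Request:
move_arm:
  series:
    - [[0, 0, 0], 0]
    - [[0, 0, 0], 0]
    - [[0, 0, 0], 0]
    - [[0, 0, 0], 0]
  claw: 0

```text
clock: 61.88
eef_pos: [662.3, 412.9, 5.8]
tool_rot: [3.109, -0.039, 1.476]
force: [-1.7, 0.5, 6.4]
width: 14.5
```

Request:
move_arm:
  series:
    - [[0, 0, -0.02], 0]
    - [[0, 0, -0.07], 0]
    - [[0, 0, -0.13], 0]
    - [[0, 0, -0.19], 0]
    - [[0, 0, -0.2], 0]

```text
clock: 62.5
eef_pos: [656.7, 407.6, 213.0]
tool_rot: [3.102, -0.045, 1.475]
force: [-0.2, -0.1, -0.8]
width: 14.6
```

```bash
python3 st.py
```

```text
62.5 [656.7 407.6 213. ] [ 3.102 -0.045  1.475] w 14.6 F [-0.2 -0.1 -0.8] x' -40.0 y' 761.6
```

Request:
move_arm:
  series:
    - [[-0.04, -0.004, 0], 0.08]
    - [[-0.084, -0.008, 0], 0.166]
    - [[-0.128, -0.012, 0], 0.253]
    - [[-0.173, -0.016, 0], 0.34]
    - [[-0.2178, -0.0196, 0], 0.426]

```text
clock: 63.12
eef_pos: [615.6, 190.8, 201.9]
tool_rot: [3.125, -0.056, 1.046]
force: [-0.1, -0.5, 0.5]
width: 14.6
```

Request:
move_arm:
  series:
    - [[-0.0413, 0.0144, 0], 0.085]
    - [[-0.0826, 0.0288, 0], 0.17]
    - [[-0.124, 0.0433, 0], 0.256]
    - [[-0.165, 0.0577, 0], 0.34]
    - [[-0.2065, 0.0721, 0], 0.426]

```text
clock: 63.75
eef_pos: [573.6, -25.6, 191.3]
tool_rot: [-3.133, -0.057, 0.616]
force: [0.6, -0.4, -0.4]
width: 14.1
```

Request:
move_arm:
  series:
    - [[-0.0316, 0.03, 0], 0.085]
    - [[-0.0632, 0.06, 0], 0.17]
    - [[-0.095, 0.09, 0], 0.256]
    - [[-0.1265, 0.12, 0], 0.34]
    - [[-0.1581, 0.151, 0], 0.426]

```text
clock: 64.38
eef_pos: [531.0, -241.4, 180.8]
tool_rot: [-3.11, -0.047, 0.187]
force: [1.3, 0.0, -0.7]
width: 14.2
```

Request:
move_arm:
  series:
    - [[-0.018, 0.045, 0], 0.1]
    - [[-0.037, 0.092, 0], 0.2]
    - [[-0.057, 0.142, 0.005], 0.3]
    - [[-0.0817, 0.203, 0.015], 0.426]
    - [[-0.0817, 0.203, 0.025], 0.426]

```text
clock: 65.0
eef_pos: [485.3, -461.6, 144.1]
tool_rot: [-3.098, -0.027, -0.249]
force: [-0.3, 0.3, -0.8]
width: 14.5
```

```bash
python3 goal.py -108 128
```

```text
65.0 [ 485.3 -461.6  144.1] [-3.098 -0.027 -0.249] w 14.5 F [-0.3  0.3 -0.8] x' -10.5 y' -123.9
goal [ 499.5126622 -448.4903378  128.       ] shift [ 0.0101 -0.0155  0.017 ] turn -0.0205
```

Request:
move_arm:
  series:
    - [[0.006, -0.008, 0.003], -0.02]
    - [[0.012, -0.0155, 0.008], -0.02]
    - [[0.012, -0.0155, 0.017], -0.02]
    - [[0.012, -0.0155, 0.017], -0.02]

```text
clock: 65.5
eef_pos: [501.5, -447.6, 127.4]
tool_rot: [-3.098, -0.027, -0.227]
force: [0.9, 0.2, 0.2]
width: 14.3
```

```bash
python3 goal.py -108 91.3
```

```text
65.5 [ 501.5 -447.6  127.4] [-3.098 -0.027 -0.227] w 14.3 F [0.9 0.2 0.2] x' 2.1 y' -106.5
goal [ 499.5126622 -448.4903378   91.3      ] shift [-0.0027  0.0029  0.036 ] turn 0.0016
```

Request:
move_arm:
  series:
    - [[0, 0.0015, 0.006], 0]
    - [[0, 0.002, 0.012], 0]
    - [[0, 0.002, 0.018], 0]
    - [[0, 0.0025, 0.023], 0]

```text
clock: 66.0
eef_pos: [501.9, -447.0, 104.6]
tool_rot: [-3.095, -0.026, -0.226]
force: [-2.3, 4.0, 5.6]
width: 14.3
```

Request:
move_arm:
  series:
    - [[0, 0, 0.004], 0]
    - [[0, 0, 0.008], 0]
    - [[0, 0, 0.012], 0]
    - [[0, 0, 0.0145], 0]
    - [[0, 0, 0.0145], 0]

```text
clock: 66.62
eef_pos: [501.9, -447.4, 91.1]
tool_rot: [-3.096, -0.025, -0.227]
force: [-3.9, -0.9, 8.5]
width: 14.6
```

```bash
python3 goal.py -108 91.3
```

```text
66.62 [ 501.9 -447.4   91.1] [-3.096 -0.025 -0.227] w 14.6 F [-3.9 -0.9  8.5] x' 2.5 y' -106.3
goal [ 499.5126622 -448.4903378   91.3      ] shift [-0.0021  0.0016 -0.0003] turn 0.0015
```

Request:
move_arm:
  series:
    - [[0, 0.0, 0.0015], 0]
    - [[0, 0.0, 0.0025], 0]
    - [[0, 0.0, 0.0025], 0]

```text
clock: 67.0
eef_pos: [501.9, -447.4, 91.0]
tool_rot: [-3.097, -0.025, -0.227]
force: [-5.0, 1.3, 16.9]
width: 14.5
```

Request:
move_arm:
  series:
    - [[0, 0, -0.0015], 0]
    - [[0, 0, -0.002], 0]
    - [[0, 0, -0.02], 0]
    - [[0, 0, -0.06], 0]
    - [[0, 0, -0.11], 0]
  claw: 0.4

```text
clock: 67.62
eef_pos: [497.8, -451.1, 201.8]
tool_rot: [-3.096, -0.024, -0.227]
force: [0.4, -0.9, -0.2]
width: 34.2
```

Request:
move_arm:
  series:
    - [[-0.005, -0.02, -0.02], 0]
    - [[-0.01, -0.045, -0.04], 0]
    - [[-0.015, -0.07, -0.06], 0]
    - [[-0.02, -0.1, -0.07], 0]
    - [[-0.02, -0.1, -0.07], 0]

```text
clock: 68.25
eef_pos: [499.9, -349.2, 278.3]
tool_rot: [-3.096, -0.027, -0.222]
force: [-0.7, -1.9, -0.4]
width: 34.0
```

```bash
python3 st.py; python3 - <<'E'
from h import *
im=snap('wrist','f1'); sc=snap('scene','f2'); Tt=np.load('pics/f1_T.npy')
p=proj('scene',(523.5,-343.3,100)).astype(int); print(p,proj('wrist',(523.5,-343.3,110),Tt))
c=cv2.imread('pics/f2_raw.png')[max(0,p[1]-75):p[1]+75,max(0,p[0]-75):p[0]+75]
w=cv2.imread('pics/f1_raw.png')[30:330,60:510]
w=cv2.resize(w,(800,int(300*800/450)),interpolation=cv2.INTER_CUBIC)
cv2.imwrite('pics/f.png',w)
Y=np.array
a=-.2286
def P(x,y,z): return np.round((proj('wrist',[523.5+x*np.cos(a)-y*np.sin(a),-343.3+x*np.sin(a)+y*np.cos(a),z],Tt)-[60,30])*800/450).tolist()
for y in(-108,-56,56,108): print(y,P(60,y,95.5),P(-60,y,95.5))
print('head front',P(10,0,127),'tip',P(-28,0,117),'plate',P(60,0,81),P(-60,0,81))
E
```

```text
68.25 [ 499.9 -349.2  278.3] [-3.096 -0.027 -0.222] w 34.0 F [-0.7 -1.9 -0.4] x' -21.6 y' -11.0
[185 332] [280.71731058 171.07145309]
-108 [606.0, 134.0] [585.0, 356.0]
-56 [504.0, 132.0] [493.0, 354.0]
56 [287.0, 130.0] [295.0, 350.0]
108 [189.0, 131.0] [206.0, 348.0]
head front [391.0, 236.0] tip [391.0, 307.0] plate [396.0, 131.0] [394.0, 344.0]
```

View pics/f.png

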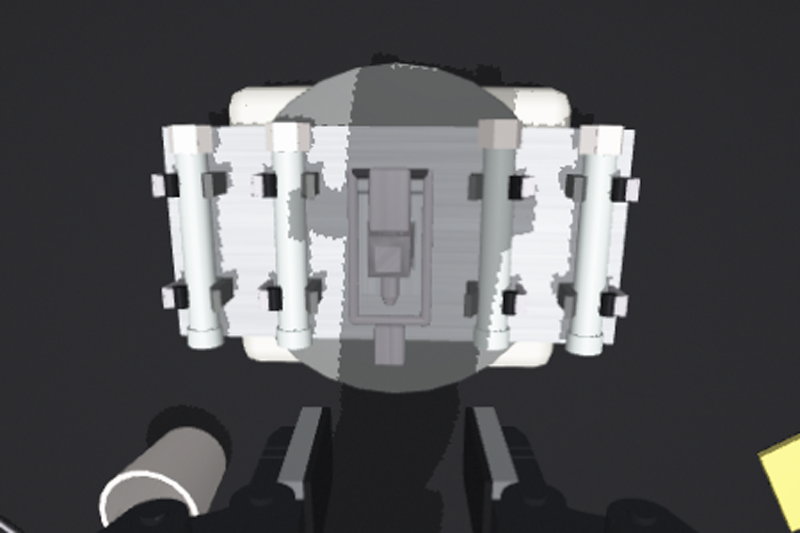

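```bash
python3 -c "
from cell import *
print(finish_job())"
```

```text
the job is handed in; nothing more can be done
None
```

I handed the job in at about 68 s. The carrier is down on the mixer's shaft, the middle-sized pin is through the cross hole, its loop is closed, and all four tubes are in clips.

- **Carrier:** It met the drive plate at TCP height 82.8 mm, 76.6 mm above where I gripped it on the bench (76 mm expected).
- **Pin and loop:** The first grab at the loop's tab missed because the pin had sagged in its hole. Swinging the loop over also drew the pin out about 3–4 mm, so I pushed the head back in with shut fingers until it stopped at about 10 N. Head, tip and loop end then agreed with the home position to about 1–3 pixels. The pin still sits slightly tilted: the tab was about 5 mm low when I touched it.
- **Tubes:** Each went down to a firm stop at the expected seated height, with 17–22 N at the final press. One tube was about 8 cm from where I first measured it, so I picked it from its new place. In the last picture all four lie in their clips, but it was not close enough to show clearly that every jaw roller is over its tube.
- **Bystanders:** I did not touch the bottle, tip box or beaker, but did not re-measure their positions at the end.

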